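# Empty and peel off the top organiser tray

### The arm

A 6-joint arm with a two-finger parallel gripper is mounted at the origin on the work surface. World frame = base frame: x ahead of the robot, y to its left, z up, the work surface at z = 0. Lengths are in mm, angles in rad, forces in N, time in s.
With the tool pointing down it reaches from about 400 to 925 mm from the base axis. Payload 12.5 kg.
Tool frame: the origin (TCP) lies at the centre of the arm's flange, where the gripper is bolted on; the fingertips stand 190 mm ahead of it and the grasp point (between the pads) lies 171 mm ahead of it; z points along the fingers, y is the direction in which the jaws open and shut (so a half turn about z gives the same grasp; the last joint's range is limited). The gripper opens to 95 mm and grips with 3 to 60 N. Pads are 20 mm wide; open, the fingers measure 119 mm over their backs; the gripper's body (75 mm by 180 mm) begins 59 mm behind the grasp point.
Start: joints at [-0.106, 0.491, 1.559, -0, 1.092, -0.106], TCP at [625, 0.023, 404.761] pointing down, gripper open.
Joint ranges: [-3.1, 3.1], [-0.84, 2.19], [0.05, 2.79], [-1.13, 4.28], [0.06, 2.93], [-2.69, 2.69]. Speed limits (rad/s): [2.22, 2.22, 2.79, 3.14, 3.14, 3.14].

### API

Orientations are given as [roll, pitch, yaw] about the fixed x, y, z axes, in that order (R = Rz(yaw) Ry(pitch) Rx(roll)).
In Python, from cell import env gives the robot as it stands.
- The arm moves only by the shell command python3 -m pendant 'ROWS'. ROWS is JSON, a list of rows, each an object of numbers: "x", "y", "z": the shift along the tool's x, y, z in units of 150 mm (1.0 is 150 mm); "rx", "ry", "rz": the turn, a rotation vector about the tool's x, y, z in units of 45 degrees (1.0 is 45 degrees); "jaw": the opening, from 0 (shut) to 1 (fully open). In form: [{"x": .., "y": .., "z": .., "rx": .., "ry": .., "rz": .., "jaw": ..}, ...]. A call has 1 to 10 rows; each row is the pose to reach, as a shift and turn from the pose commanded when the call began, along the tool's axes at that moment; what a row does not reach only later rows make up. A row lasts 1/8 s, in which the tool goes at most 62.5 mm and 10.7 degrees, less where a joint would pass 70% of its speed; a pose out of reach is approached as far as the arm can. A call with a number of a shift or a turn outside -1 to 1 is refused whole. A call with a gripper value outside its range is refused whole. The fingers move at their own pace and stop on an object; the grip force is fixed at half the most. Time passes only in rows, so rows that repeat a pose let the fingers close. It gives the time, the measured TCP pose, the force and the opening at its end, in the units of the state.
- env.state(): the state, without advancing time (a new reading comes with each control period).
- env.read_camera(name): name is "scene" or "side" or "wrist"; returns a dict with "img" (480x640x3 uint8, red, green, blue), "fx", "fy", "cx", "cy" (pixels), "rvec" (rotation vector, rad) and "tvec" (3), from world to camera coordinates, as OpenCV has them. Camera axes: x right, y down, z forward; pixel columns grow to the right and rows downward; lengths in mm; the calibration is good to about 2 mm. A picture is of the moment at which its call begins. There is no depth.
- env.job_done(): hands the job in, once; it reports no verdict.
The state is a dict: "t": time; "joints": joint angles; "qvel": joint speeds; "tau": joint torques, N m; "eef_pos": TCP position; "tcp_rot": TCP orientation; "ft_force": force on the tool from outside, world axes, zero at the start; "moment": the same for the moment, N m; "opening": opening from 0.0 (shut) to 1.0 (fully open).
Only numpy, scipy, OpenCV 4.12 (cv2) and the standard library are available. Lean on these libraries where they do the work, as an engineer would, in place of code of your own. Each camera call takes 0.05 s, during which the arm holds its last target.

### The job

Free up the top tray of the dark nested stack: put the steel whistle lying in it into the round wooden dish and the grey power bank into the rectangular wooden box. Then peel the empty top tray off the stack by its corner tab, raising that corner first while the opposite corner still sits on the tray below, and finish while still holding the tray up by its tab, roughly level and motionless, all of it at least 15 cm above the shelf top. Do not push the other things on the shelf about.

Things in the scene. Friction and masses are not known exactly. Their poses are not given: they have to be found in the camera images.
- tray_mid (a point): Top tray: dark formed plastic tray, loose, about 90 g. Rim 190 x 140 mm outside (long side along its x axis), 3 mm thick; its tub is 166 x 116 mm outside, 160 x 110 mm inside, 20 mm deep inside. This point is the middle of the tray at the level of the rim's top face, at z = 0.043 when nested, 20 mm above the inner floor of the tub. Axes are those of the tray, z up.
- tray_tab (a point): Centre of the top tray's pull tab: an upright flat fin 36 mm long, 9 mm thick and 28 mm tall (14 mm above and below this point) that stands out past the tray's corner at -x, -y, at tray coordinates x -112.7, y -83.0 mm from tray_mid; its length runs along the diagonal line from the tray's middle to that corner, so it is pinched across that diagonal, from above. At z = 0.046 when nested. Axes are those of the tray, not of the fin.
- tray_near (a point): Underside of the top tray's rim at the corner with the tab (tray x -95, y -70 mm). Pulling this corner up takes about 4 to 8 N; once the tray is tipped some 0.25 rad about its far corner all the tongues have let go and it lifts away freely, while lifting straight up earlier makes the tab swivel between the fingers.
- tray_far (a point): Underside of the top tray's rim at the opposite corner (tray x +95, y +70 mm): the point about which the tray tips when peeled.
- stack_rim (a point): Middle of the fixed lower trays of the stack (190 x 140 mm), level with their rim's top face (40 mm above the shelf), on which the top tray's rim rests. The top tray's tub hangs 20 mm down into them with 4 mm of play all round; at the middle of each side a rubber tongue drags on it with about 2.5 N until that side has risen some 10 mm. Axes as the tray's.
- whistle_mid (a point): Steel whistle lying in the top tray, 30 g: a drum 22 mm in diameter and 18 mm wide with a flat mouthpiece (14 mm wide, 9 mm high) reaching 36 mm from this point along +x, its base level with the drum's. This point is the centre of the drum, 11 mm above its underside; the drum's flat sides face +y and -y, 18 mm apart.
- powerbank_mid (a point): Grey stick power bank lying in the top tray, 80 (its x) x 26 (y) x 28 (z) mm, 110 g. This point is its centre.
- dish_in (a point): Middle of the inner floor of the round wooden dish, 124 mm in diameter at the rim, 42 mm tall, walls 5 mm, this point 6 mm above the shelf. Fixed to the shelf. It may stand on the left or the right.
- caddy_in (a point): Middle of the inner floor (6 mm above the shelf) of the rectangular open wooden box, 110 (x) x 130 (y) x 45 mm outside, walls 6 mm. Fixed to the shelf. It may stand on the left or the right.
- earcase: Bystander: white earphone case 60 x 46 x 22 mm, origin under its middle.
- cup: Bystander: white ceramic cup with a grey plastic lid, 82 mm wide, 99 mm tall, origin under its middle.
- jar: Bystander: amber jar, 52 mm wide, 45 mm tall, origin under its middle.
- puck: Bystander: flat round charging pad, 84 mm wide, 9 mm thick, origin under its middle.
- book: Bystander: small book 105 x 148 x 14 mm, origin under its middle.
- phone: Bystander: black phone leaning on an aluminium stand, 160 mm tall, origin under the stand.
Not all that is in view belongs to the job. What is shaped like the part that bears dish_in but pink or yellow is not meant.

How it is judged:
By the outcome, as a careful person would: the job done as asked, in the order asked, and still so for the second after the job is handed in, while the arm keeps its last pose, push and grip.
It also fails if it takes over 67 s, if anything falls off the work surface, if the arm or the gripper's body presses on something with over 40 N, if the wrist force passes 120 N, or if a joint passes its speed limit or range.

## Working session

There is one attempt and no reset: what is moved stays moved. The work goes in short steps, Python scripts to look and compute and a shell command to move; the robot and the scene stay as the last step left them, time stands still between calls to the robot, and variables do not carry over. Pictures are saved under pics/ and viewed, and the job is handed in when it is done.

```bash
mkdir -p pics; ls; python3 - <<'E'
from cell import env
import cv2
print(env.state())
for n in ["scene","side","wrist"]:
    c=env.read_camera(n); cv2.imwrite(f"pics/{n}0.png",c["img"][:,:,::-1]); print(n,c["fx"],c["fy"],c["cx"],c["cy"],c["rvec"],c["tvec"])
E
```

```text
pics
{'t': 0.0, 'joints': array([-1.05595654e-01,  4.91547772e-01,  1.55947887e+00, -1.95611294e-05,
        1.09166765e+00, -1.05575405e-01]), 'qvel': array([-0.00111906,  0.00036574, -0.00114073,  0.00059123,  0.00095096,
        0.00033032]), 'tau': array([-9.52334158e-04, -6.12640929e+01, -2.58175153e+01,  6.92750537e-02,
        4.83079045e-02, -1.38641695e-05]), 'eef_pos': array([6.24957976e+02, 2.84662890e-02, 4.04158819e+02]), 'tcp_rot': array([-3.14049533e+00, -9.88373288e-05,  1.57078505e+00]), 'ft_force': array([-1.40937045,  0.30026102,  0.28033232]), 'moment': array([ 0.00895526,  0.00816761, -0.02336867]), 'opening': 1.0041393121236897}
scene 587.8342693156849 587.8342693156849 319.7750020702473 235.37144235739422 [ 1.13383555  2.30167668 -1.04470191] [ 404.71830124 -199.9172316  1845.05900565]
side 597.7489798948432 597.7489798948432 324.2384407814524 242.76347979312357 [ 0.83602968 -2.52958503  1.07400601] [ 392.97751615  322.45961253 1379.73607816]
wrist 386.86144577704096 386.86144577704096 328.3391180370867 241.27039941029807 [-2.84489450e+00  1.34125779e-03  1.08057268e-03] [-623.46816156  -32.46911135  391.78332589]
```

View pics/scene0.png

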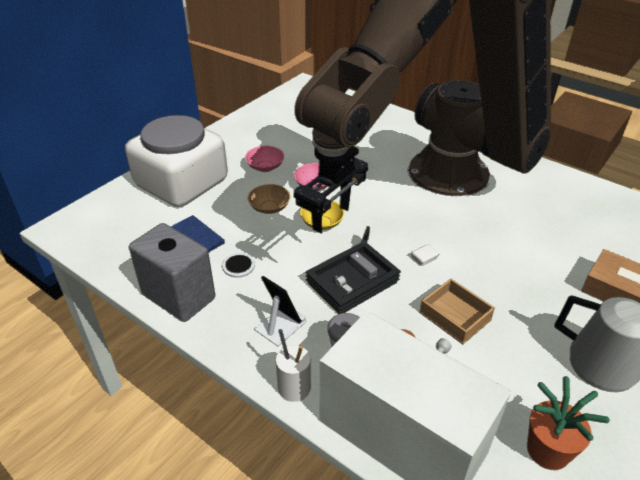

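View pics/side0.png

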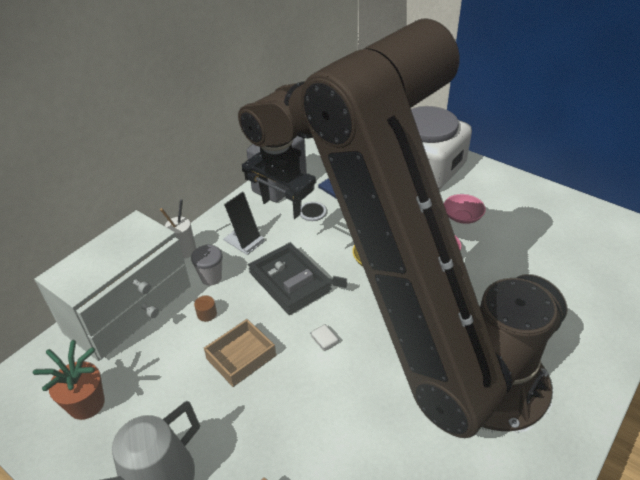

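View pics/wrist0.png

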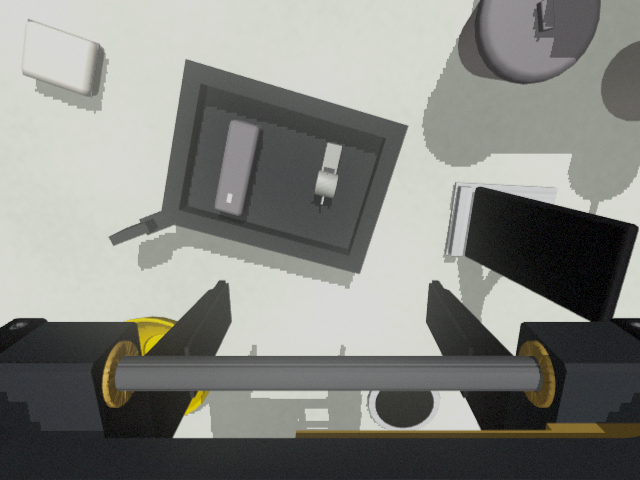

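The wrist view shows the tray corners near (187,60), (407,126), (360,272) and (163,220), the tab around (137,230), the power bank around (238,168), and the whistle drum around (327,185). The brown dish is at scene (269,198) and the box at scene (457,309). Next I'll crop closer.

```bash
cat > h.py <<'E'
import numpy as np, cv2
from cell import env
def ray(c,u,v):
    R,_=cv2.Rodrigues(np.array(c["rvec"],float)); t=np.array(c["tvec"],float)
    d=R.T@np.array([(u-c["cx"])/c["fx"],(v-c["cy"])/c["fy"],1.]); o=-R.T@t
    return o,d
def hit(c,u,v,z):
    o,d=ray(c,u,v); s=(z-o[2])/d[2]; return o+s*d
def proj(c,P):
    p,_=cv2.projectPoints(np.array(P,float).reshape(-1,1,3),np.array(c["rvec"],float),np.array(c["tvec"],float),np.array([[c["fx"],0,c["cx"]],[0,c["fy"],c["cy"]],[0,0,1]]),None); return p.reshape(-1,2)
def crop(c,name,u0,v0,u1,v1,k):
    im=cv2.resize(c["img"][v0:v1,u0:u1,::-1],None,fx=k,fy=k,interpolation=cv2.INTER_CUBIC); cv2.imwrite(f"pics/{name}.png",im)
E
python3 - <<'E'
from h import *
w=env.read_camera("wrist"); crop(w,"w_tray",100,50,420,290,2.5)
s=env.read_camera("scene"); crop(s,"s_dish",230,140,350,230,6)
crop(s,"s_box",400,240,520,350,5)
crop(s,"s_tray",290,220,440,320,5)
E
```

```text
(no output)
```

View pics/w_tray.png

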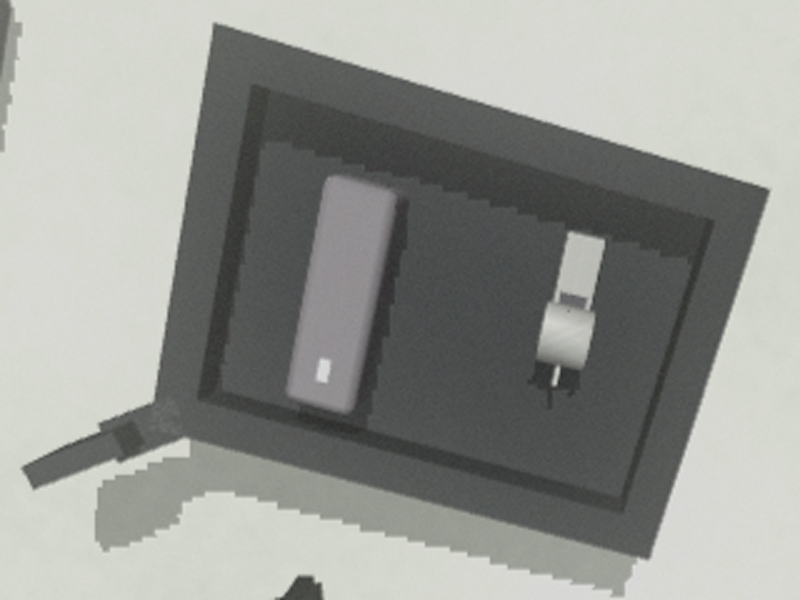

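View pics/s_dish.png

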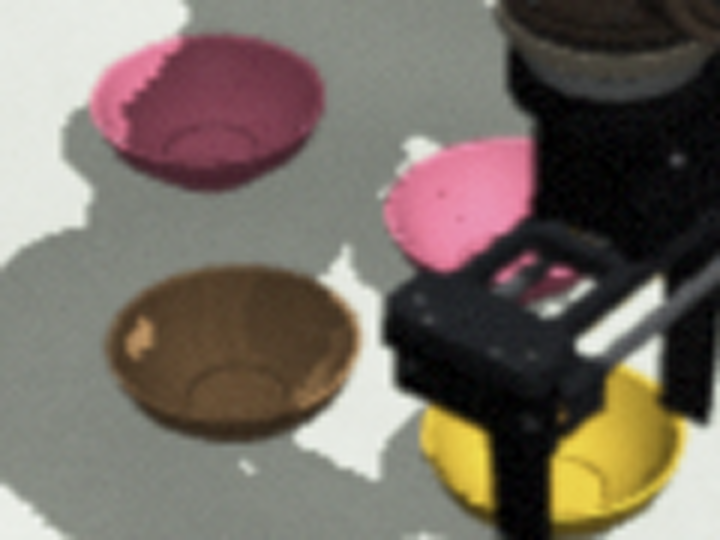

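View pics/s_box.png

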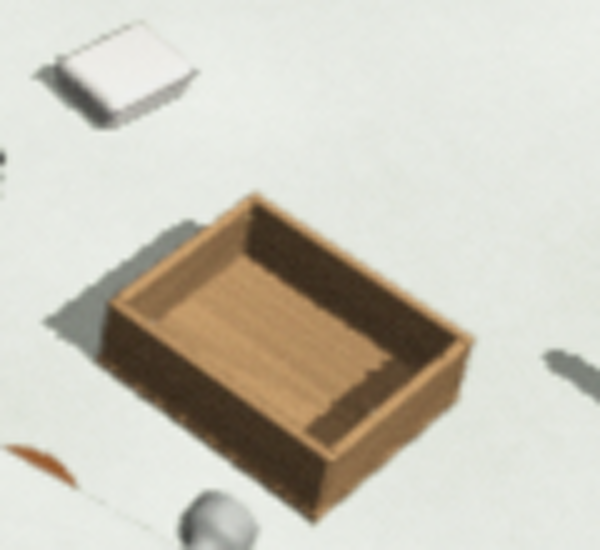

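View pics/s_tray.png

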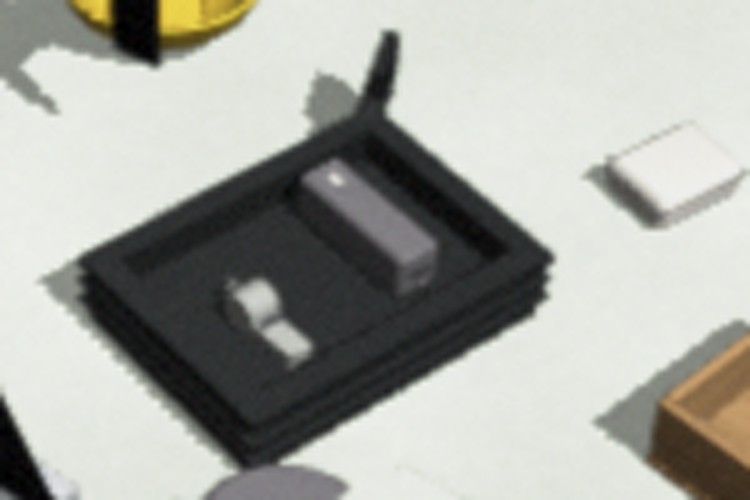

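```bash
python3 - <<'E'
from h import *
w=env.read_camera("wrist"); s=env.read_camera("scene")
f=lambda u,v:(100+(u+.5)/2.5-.5,50+(v+.5)/2.5-.5)
C=[hit(w,*f(*p),43)[:2] for p in [(213,24),(769,190),(649,558)]]
print("tray corners",np.round(C,1), [np.linalg.norm(C[i]-C[i+1]) for i in range(2)]); m=(C[0]+C[2])/2; e=C[1]-C[0]; yaw=np.arctan2(e[1],e[0]); print("mid",m,"yaw edge01",yaw, "edge12",np.arctan2(*(C[1]-C[2])[::-1])-np.pi/2)
R=np.array([[np.cos(yaw),-np.sin(yaw)],[np.sin(yaw),np.cos(yaw)]])
print("tab pred",m+R@[-112.7,-83.0], "corner",m+R@[-95,-70])
print("tab pix pred",proj(w,[*(m+R@[-112.7,-83.0]),60]), "ends")
for p in [(25,478),(110,440)]: print("tab meas z60",hit(w,*f(*p),60))
P=np.array([hit(w,*f(*p),51)[:2] for p in [(325,178),(397,190),(355,412),(289,398)]]);print("pb",P.round(1),P.mean(0),"yaw",np.arctan2(*((P[0]+P[1]-P[2]-P[3])[::-1])))
d=hit(w,*f(566,335),42); e1=hit(w,*f(586,235),32); print("whistle",d,e1,np.arctan2(e1[1]-d[1],e1[0]-d[0]))
g=lambda u,v:(400+(u+.5)/5-.5,240+(v+.5)/5-.5)
B=np.array([hit(s,*g(*p),45)[:2] for p in [(256,194),(473,340),(318,459),(111,300)]]);print("box",B.round(1),B.mean(0),[np.linalg.norm(B[i]-B[(i+1)%4]) for i in range(4)])
k=lambda u,v:(230+(u+.5)/6-.5,140+(v+.5)/6-.5)
D=np.array([hit(s,*k(*p),42)[:2] for p in [(107,345),(361,340),(230,265),(235,425)]]);print("dish",D.round(1))
print(cv2.minEnclosingCircle(D.astype(np.float32)))
E
```

```text
tray corners [[508.2 132. ]
 [690.5  80.6]
 [652.9 -52.7]] [np.float64(189.37110302826167), np.float64(138.5023133585033)]
mid [580.58128238  39.65190344] yaw edge01 -0.27522582295426845 edge12 -0.274627938140235
tab pred [449.56644209  -9.59646327] corner [470.13321774  -1.89596074]
tab pix pred [[128.42522889 234.17227496]] ends
tab meas z60 [432.2366786  -15.70506584  60.        ]
tab meas z60 [463.94353549  -1.98795381  60.        ]
pb [[542.7  84.6]
 [566.2  80.8]
 [547.3   5.8]
 [524.5  10.8]] [545.18048519  45.47647335] yaw 1.3265677417081854
whistle [621.75787784  31.49646484  42.        ] [628.86138693  65.33182904  32.        ] 1.3638584080692315
box [[461.7 244.4]
 [485.2 368.7]
 [592.7 344.6]
 [565.5 223.8]] [526.25577367 295.37252604] [np.float64(126.49965016573388), np.float64(110.14325386666184), np.float64(123.82156393738813), np.float64(105.8652447919328)]
dish [[ 521.4 -370.1]
 [ 444.7 -277.2]
 [ 437.3 -366.4]
 [ 530.1 -281.9]]
((483.7060546875, -324.1565246582031), 62.70407485961914)
```

```bash
python3 - <<'E'
from h import *
w=env.read_camera("wrist"); s=env.read_camera("scene"); d=env.read_camera("side")
crop(s,"s_phone",240,260,370,360,6)
for n,c,p,z in [("phone stand",s,(281,328),0),("stand w corners",w,(457,184),0),("st",w,(556,188),0),("st",w,(446,255),0),("cup",w,(535,30),99),("cup2",s,(345,322),99),("puck",s,(238,265),9),("yellow",s,(322,215),42),("ear",s,(425,253),22)]: print(n,hit(c,*p,z).round(0))
print("cam",ray(w,0,0)[0])
# model overlay check of whistle
a=1.36;x=np.array([621.5,30.8]);ux=np.array([np.cos(a),np.sin(a)]);
for q in [x,x-11*ux]: print(proj(w,[*q,34]))
print(proj(w,[*(x+36*ux),32]),proj(w,[*x,45]))
E
```

```text
phone stand [804.  -7.   0.]
stand w corners [752.  25.   0.]
st [851.  21.   0.]
st [747. -50.   0.]
cup [760. 141.  99.]
cup2 [769. 147.  99.]
puck [ 718. -225.    9.]
yellow [ 456. -153.   42.]
ear [397. 139.  22.]
cam [623.82807348  82.84456276 384.16726133]
[[325.75316146 183.1085951 ]]
[[323.26757059 194.89501412]]
[[334.17634286 142.89669721]] [[325.67540716 184.97179705]]
```

View pics/s_phone.png

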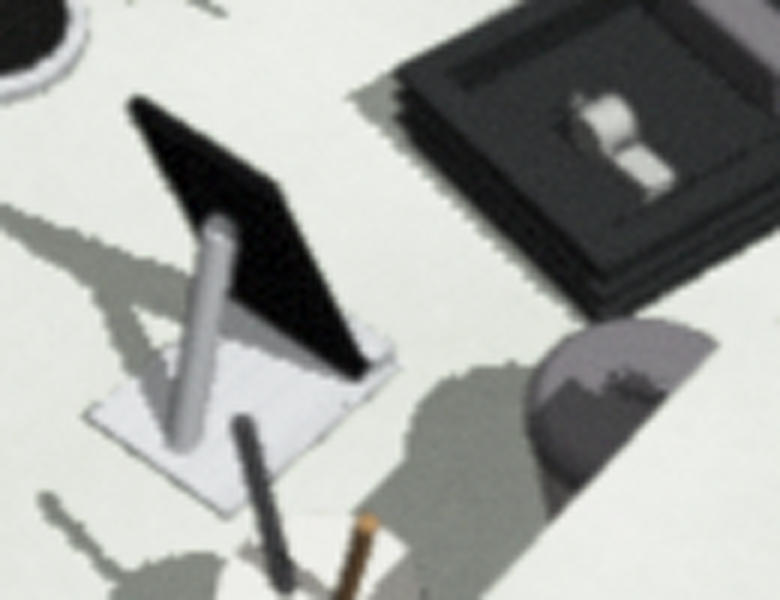

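```bash
python3 -m pendant '[{"x":0.1,"y":-0.01,"z":0.25,"rz":0.14,"jaw":0.42},{"x":0.207,"y":-0.023,"z":0.5,"rz":0.27,"jaw":0.42},{"x":0.207,"y":-0.023,"z":0.75,"rz":0.27,"jaw":0.42},{"x":0.207,"y":-0.023,"z":0.95,"rz":0.27,"jaw":0.42},{"x":0.207,"y":-0.023,"z":0.95,"rz":0.27,"jaw":0.42},{"x":0.207,"y":-0.023,"z":0.95,"rz":0.27,"jaw":0.42}]'; python3 - <<'E'
from h import *
w=env.read_camera("wrist"); cv2.imwrite("pics/w1.png",w["img"][:,:,::-1]); print(proj(w,[[621.5,30.8,34],[628.8,65.8,32]]), env.state()["eef_pos"])
E
```

```text
[[325.66906748 183.08162458]
 [333.82313882 143.11847357]] [6.25005428e+02 2.07946929e-02 4.04753079e+02]invalid input
```

View pics/w1.png

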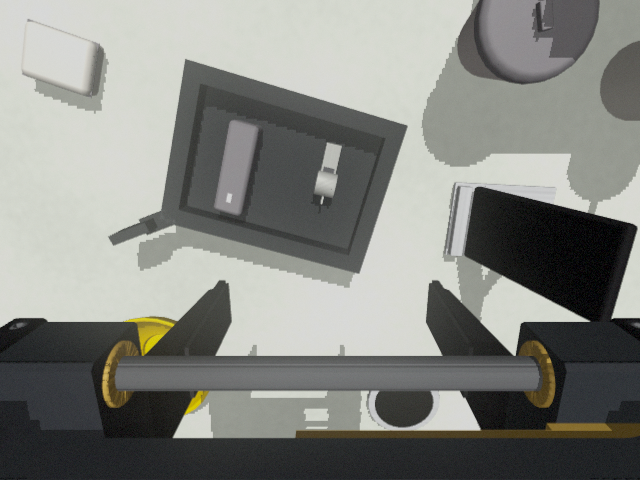

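The view hasn't changed because the call was refused, most likely because each row needs every key.

```bash
python3 -m pendant '[{"x":0.1,"y":-0.01,"z":0.25,"rx":0,"ry":0,"rz":0.14,"jaw":0.42},{"x":0.207,"y":-0.023,"z":0.5,"rx":0,"ry":0,"rz":0.27,"jaw":0.42},{"x":0.207,"y":-0.023,"z":0.75,"rx":0,"ry":0,"rz":0.27,"jaw":0.42},{"x":0.207,"y":-0.023,"z":0.95,"rx":0,"ry":0,"rz":0.27,"jaw":0.42},{"x":0.207,"y":-0.023,"z":0.95,"rx":0,"ry":0,"rz":0.27,"jaw":0.42},{"x":0.207,"y":-0.023,"z":0.95,"rx":0,"ry":0,"rz":0.27,"jaw":0.42}]'; python3 - <<'E'
from h import *
w=env.read_camera("wrist"); cv2.imwrite("pics/w2.png",w["img"][:,:,::-1]); print(proj(w,[[621.5,30.8,34],[628.8,65.8,32]]), env.state()["eef_pos"])
E
```

```text
t: 1.3
eef_pos: [621.9, 31.0, 263.4]
tcp_rot: [3.14, -0.0, 1.359]
ft_force: [-0.4, 1.0, 0.7]
opening: 0.442
[[329.13180649 272.72211866]
 [328.67360476 211.54541174]] [621.90991543  31.02243556 263.70120883]
```

View pics/w2.png

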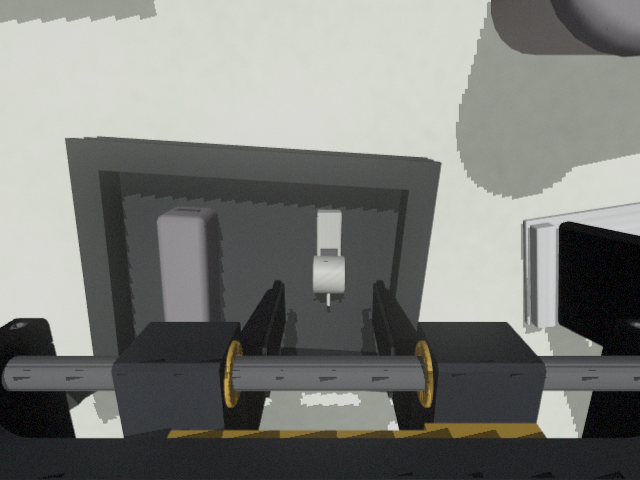

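The drum appears at (329,274), centred between the fingers and within 2 px of the prediction. Next I descend and grip.

```bash
python3 -m pendant '[{"x":0,"y":0,"z":0.15,"rx":0,"ry":0,"rz":0,"jaw":0.42},{"x":0,"y":0,"z":0.25,"rx":0,"ry":0,"rz":0,"jaw":0.42},{"x":0,"y":0,"z":0.312,"rx":0,"ry":0,"rz":0,"jaw":0.42},{"x":0,"y":0,"z":0.312,"rx":0,"ry":0,"rz":0,"jaw":0.42},{"x":0,"y":0,"z":0.312,"rx":0,"ry":0,"rz":0,"jaw":0},{"x":0,"y":0,"z":0.312,"rx":0,"ry":0,"rz":0,"jaw":0},{"x":0,"y":0,"z":0.312,"rx":0,"ry":0,"rz":0,"jaw":0},{"x":0,"y":0,"z":0.312,"rx":0,"ry":0,"rz":0,"jaw":0}]'; python3 -m pendant '[{"x":0,"y":0,"z":0,"rx":0,"ry":0,"rz":0,"jaw":0},{"x":0,"y":0,"z":-0.2,"rx":0,"ry":0,"rz":0,"jaw":0},{"x":0,"y":0,"z":-0.5,"rx":0,"ry":0,"rz":0,"jaw":0},{"x":0,"y":0,"z":-0.8,"rx":0,"ry":0,"rz":0,"jaw":0},{"x":0,"y":0,"z":-0.8,"rx":0,"ry":0,"rz":0,"jaw":0}]'; python3 - <<'E'
from h import *
w=env.read_camera("wrist"); cv2.imwrite("pics/w3.png",w["img"][:,:,::-1]); print(env.state())
E
```

```text
t: 2.35
eef_pos: [621.6, 31.1, 215.9]
tcp_rot: [3.141, -0.0, 1.359]
ft_force: [0.1, -0.3, 3.6]
opening: 0.191
t: 2.98
eef_pos: [621.8, 31.1, 338.6]
tcp_rot: [3.136, -0.001, 1.359]
ft_force: [0.1, -0.0, -0.3]
opening: 0.193
{'t': 3.025, 'joints': array([-5.60871607e-02,  5.58525317e-01,  1.63921098e+00,  6.02656421e-07,
        9.41453340e-01,  1.55919650e-01]), 'qvel': array([-0.00063969,  0.03836995,  0.03134873,  0.00031106, -0.01334699,
       -0.000643  ]), 'tau': array([ 6.01410493e-02, -6.62078547e+01, -2.48342496e+01,  7.98885128e-02,
        2.06524953e-01,  2.01698756e-03]), 'eef_pos': array([621.43758284,  31.11256517, 336.53800018]), 'tcp_rot': array([ 3.13921886e+00, -3.73642845e-04,  1.35878961e+00]), 'ft_force': array([ 0.49707601, -0.85381694, -0.2959955 ]), 'moment': array([-0.01884124,  0.04303796, -0.00408307]), 'opening': 0.18403930894463985}
```

View pics/w3.png

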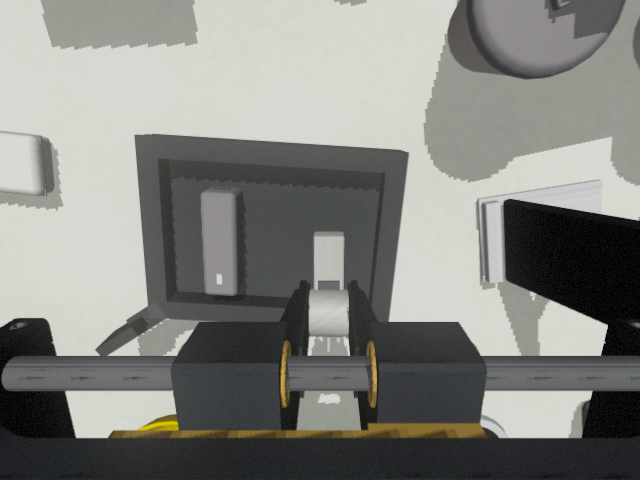

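The whistle is held, with the drum at (328,312) between the pads and an opening of 0.19 (18 mm). I'm carrying it to the dish.

```bash
python3 -m pendant '[{"x":-0.2,"y":-0.03,"z":0,"rx":0,"ry":0,"rz":0,"jaw":0},{"x":-0.5,"y":-0.08,"z":0,"rx":0,"ry":0,"rz":0,"jaw":0},{"x":-0.8,"y":-0.125,"z":0,"rx":0,"ry":0,"rz":0,"jaw":0},{"x":-1,"y":-0.155,"z":0,"rx":0,"ry":0,"rz":0,"jaw":0}]'; python3 -m pendant '[{"x":-0.3,"y":-0.045,"z":0,"rx":0,"ry":0,"rz":0,"jaw":0},{"x":-0.6,"y":-0.09,"z":0,"rx":0,"ry":0,"rz":0,"jaw":0},{"x":-0.9,"y":-0.14,"z":0,"rx":0,"ry":0,"rz":0,"jaw":0},{"x":-1,"y":-0.155,"z":0,"rx":0,"ry":0,"rz":0,"jaw":0}]';  python3 -m pendant '[{"x":-0.3,"y":-0.045,"z":0,"rx":0,"ry":0,"rz":0,"jaw":0},{"x":-0.5,"y":-0.09,"z":0.2,"rx":0,"ry":0,"rz":0,"jaw":0},{"x":-0.589,"y":-0.092,"z":0.35,"rx":0,"ry":0,"rz":0,"jaw":0},{"x":-0.589,"y":-0.092,"z":0.4,"rx":0,"ry":0,"rz":0,"jaw":0},{"x":-0.589,"y":-0.092,"z":0.4,"rx":0,"ry":0,"rz":0,"jaw":0}]'; python3 - <<'E'
from h import *
for n in ["wrist","scene"]:
  w=env.read_camera(n); cv2.imwrite(f"pics/{n}4.png",w["img"][:,:,::-1]); print(proj(w,[[483.7,-324.2,6]]))
  if n=="scene": crop(w,"s4",200,120,340,240,5)
E
```

```text
t: 3.52
eef_pos: [566.4, -112.2, 333.8]
tcp_rot: [-3.139, -0.0, 1.358]
ft_force: [-0.8, 0.1, 0.7]
opening: 0.189
t: 4.03
eef_pos: [512.0, -254.3, 334.0]
tcp_rot: [-3.139, -0.001, 1.356]
ft_force: [-0.3, 0.0, -0.2]
opening: 0.187
t: 4.65
eef_pos: [481.2, -335.1, 274.9]
tcp_rot: [-3.14, -0.001, 1.359]
ft_force: [0.3, 0.2, 0.7]
opening: 0.188
[[330.679054   235.10397168]]
[[268.98747382 206.62783963]]
```

View pics/wrist4.png

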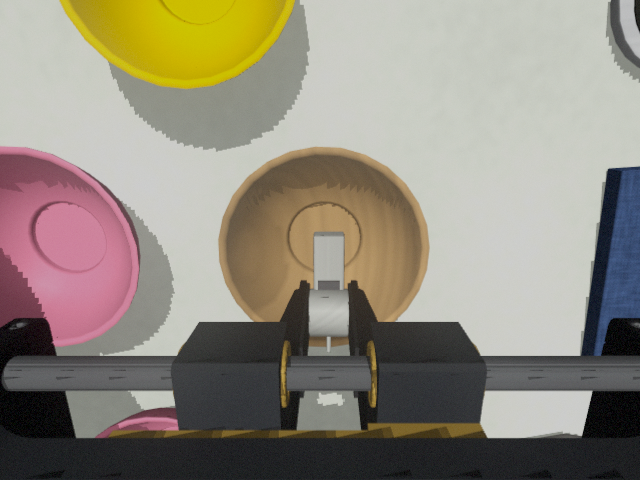

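View pics/s4.png

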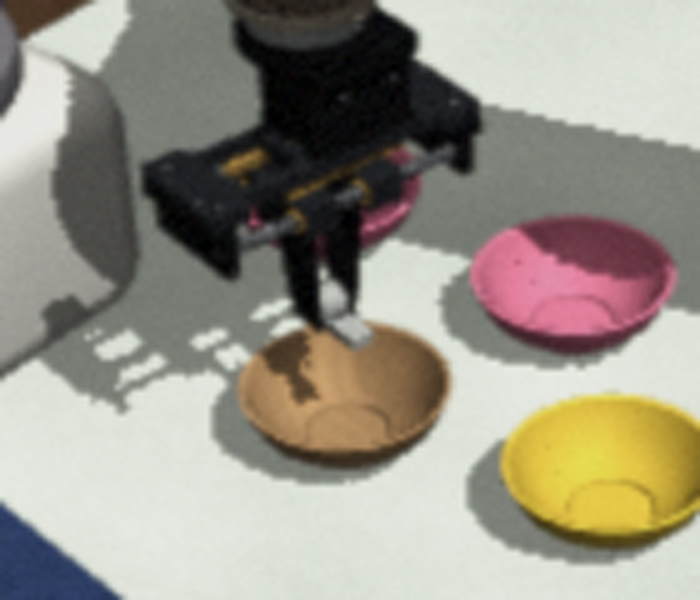

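The brown dish's floor centre is at (324,237), about 4 mm toward tool −y from my estimate, so I trim for that and lower the whistle in.

```bash
python3 -m pendant '[{"x":0,"y":-0.025,"z":0.2,"rx":0,"ry":0,"rz":0,"jaw":0},{"x":0,"y":-0.025,"z":0.32,"rx":0,"ry":0,"rz":0,"jaw":0},{"x":0,"y":-0.025,"z":0.4,"rx":0,"ry":0,"rz":0,"jaw":0},{"x":0,"y":-0.025,"z":0.4,"rx":0,"ry":0,"rz":0,"jaw":0},{"x":0,"y":-0.025,"z":0.4,"rx":0,"ry":0,"rz":0,"jaw":0.32},{"x":0,"y":-0.025,"z":0.4,"rx":0,"ry":0,"rz":0,"jaw":0.32},{"x":0,"y":-0.025,"z":0.4,"rx":0,"ry":0,"rz":0,"jaw":0.32}]'; python3 -m pendant '[{"x":0,"y":0,"z":-0.1,"rx":0,"ry":0,"rz":0,"jaw":0.32},{"x":0,"y":0,"z":-0.4,"rx":0,"ry":0,"rz":0,"jaw":0.48},{"x":0,"y":0,"z":-0.8,"rx":0,"ry":0,"rz":0,"jaw":0.48}]'; python3 - <<'E'
from h import *
w=env.read_camera("wrist"); cv2.imwrite(f"pics/w5.png",w["img"][:,:,::-1])
E
```

```text
t: 5.62
eef_pos: [477.3, -335.2, 215.9]
tcp_rot: [3.141, 0.0, 1.359]
ft_force: [-0.8, -0.4, -0.6]
opening: 0.32
t: 6.0
eef_pos: [477.0, -335.0, 336.9]
tcp_rot: [-3.14, -0.001, 1.359]
ft_force: [0.1, -1.0, -0.2]
opening: 0.454
```

View pics/w5.png

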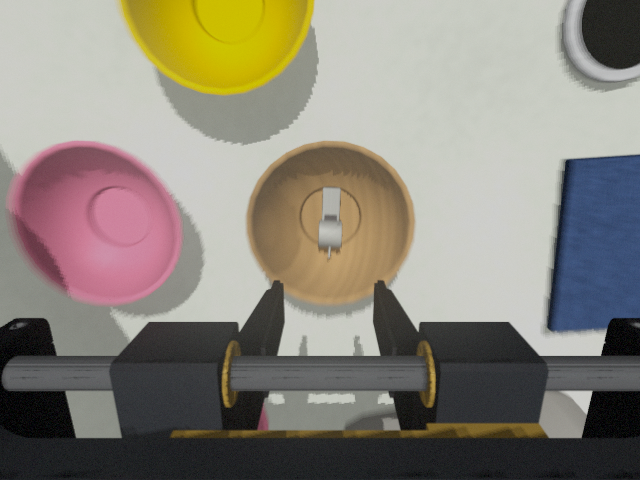

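The whistle lies in the wooden dish with its drum at (330,235). Now to the power bank.

```bash
python3 -m pendant '[{"x":0.3,"y":-0.01,"z":0,"rx":0,"ry":0,"rz":0,"jaw":0.48},{"x":0.65,"y":-0.02,"z":0,"rx":0,"ry":0,"rz":0,"jaw":0.48},{"x":1,"y":-0.03,"z":0,"rx":0,"ry":0,"rz":0,"jaw":0.48}]'; python3 -m pendant '[{"x":0.4,"y":-0.015,"z":0,"rx":0,"ry":0,"rz":0,"jaw":0.48},{"x":0.8,"y":-0.03,"z":0,"rx":0,"ry":0,"rz":0,"jaw":0.48},{"x":1,"y":-0.035,"z":0,"rx":0,"ry":0,"rz":0,"jaw":0.48}]';  python3 -m pendant '[{"x":0.4,"y":-0.015,"z":0,"rx":0,"ry":0,"rz":0.041,"jaw":0.48},{"x":0.577,"y":-0.025,"z":0.2,"rx":0,"ry":0,"rz":0.041,"jaw":0.48},{"x":0.577,"y":-0.025,"z":0.35,"rx":0,"ry":0,"rz":0.041,"jaw":0.48},{"x":0.577,"y":-0.025,"z":0.35,"rx":0,"ry":0,"rz":0.041,"jaw":0.48}]'; python3 - <<'E'
from h import *
w=env.read_camera("wrist"); cv2.imwrite(f"pics/w6.png",w["img"][:,:,::-1]); print(proj(w,[545.2,45.5,51]),proj(w,[545.2+.242*40,45.5+.97*40,51]))
E
```

```text
t: 6.42
eef_pos: [504.3, -186.1, 336.5]
tcp_rot: [3.14, 0.0, 1.358]
ft_force: [-0.3, 0.5, 0.1]
opening: 0.479
t: 6.8
eef_pos: [530.7, -37.1, 336.5]
tcp_rot: [3.14, -0.0, 1.361]
ft_force: [0.1, -0.9, -0.4]
opening: 0.481
t: 7.3
eef_pos: [545.2, 46.0, 282.6]
tcp_rot: [-3.14, 0.0, 1.327]
ft_force: [-0.1, -0.2, 0.6]
opening: 0.48
[[331.22949464 271.28987852]] [[331.37807719 203.92955704]]
```

View pics/w6.png

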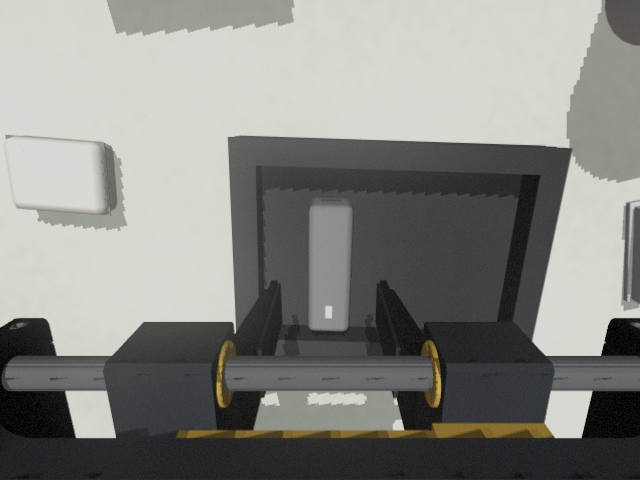

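The bank is centred at (330,265). I descend, grip and lift.

```bash
python3 -m pendant '[{"x":0.015,"y":0,"z":0.2,"rx":0,"ry":0,"rz":0,"jaw":0.48},{"x":0.015,"y":0,"z":0.36,"rx":0,"ry":0,"rz":0,"jaw":0.48},{"x":0.015,"y":0,"z":0.435,"rx":0,"ry":0,"rz":0,"jaw":0.48},{"x":0.015,"y":0,"z":0.435,"rx":0,"ry":0,"rz":0,"jaw":0.48},{"x":0.015,"y":0,"z":0.435,"rx":0,"ry":0,"rz":0,"jaw":0},{"x":0.015,"y":0,"z":0.435,"rx":0,"ry":0,"rz":0,"jaw":0},{"x":0.015,"y":0,"z":0.435,"rx":0,"ry":0,"rz":0,"jaw":0},{"x":0.015,"y":0,"z":0.435,"rx":0,"ry":0,"rz":0,"jaw":0}]'; python3 -m pendant '[{"x":0,"y":0,"z":-0.1,"rx":0,"ry":0,"rz":0,"jaw":0},{"x":0,"y":0,"z":-0.4,"rx":0,"ry":0,"rz":0,"jaw":0},{"x":0,"y":0,"z":-0.7,"rx":0,"ry":0,"rz":0,"jaw":0},{"x":0,"y":0,"z":-0.7,"rx":0,"ry":0,"rz":0,"jaw":0}]'; python3 - <<'E'
from h import *
w=env.read_camera("wrist"); cv2.imwrite(f"pics/w7.png",w["img"][:,:,::-1])
E
```

```text
t: 8.35
eef_pos: [546.0, 47.8, 218.4]
tcp_rot: [3.141, -0.0, 1.327]
ft_force: [-1.6, -1.0, 7.3]
opening: 0.274
t: 8.85
eef_pos: [546.1, 47.9, 326.5]
tcp_rot: [3.135, -0.001, 1.327]
ft_force: [0.1, -0.2, -0.7]
opening: 0.269
```

View pics/w7.png

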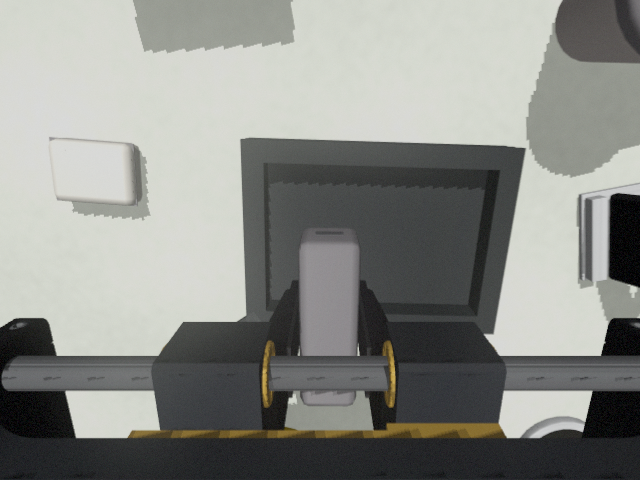

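The bank is held at (328,310) and the tray is empty. Before going over the box, I check clearance to the cabinet.

```bash
python3 -m pendant '[{"x":0.3,"y":-0.1,"z":0,"rx":0,"ry":0,"rz":-0.05,"jaw":0},{"x":0.65,"y":-0.2,"z":0,"rx":0,"ry":0,"rz":-0.05,"jaw":0},{"x":0.9,"y":-0.3,"z":0,"rx":0,"ry":0,"rz":-0.05,"jaw":0},{"x":0.9,"y":-0.3,"z":0,"rx":0,"ry":0,"rz":-0.05,"jaw":0}]'; python3 - <<'E'
from h import *
s=env.read_camera("scene"); crop(s,"s8",300,180,560,460,2)
w=env.read_camera("wrist"); cv2.imwrite(f"pics/w8.png",w["img"][:,:,::-1]); print(proj(w,[526.3,295.4,6]),proj(s,[526.3,295.4,6]))
for z in (60,): print(hit(s,443,345,z), hit(env.read_camera("side"),141,287,z))
E
```

```text
t: 9.4
eef_pos: [534.1, 191.9, 321.5]
tcp_rot: [-3.14, 0.001, 1.369]
ft_force: [-0.1, -0.8, -0.6]
opening: 0.274
[[289.94320109  95.72201485]] [[454.65358497 314.81810908]]
[665.51218368 331.37260258  60.        ] [844.3099427  314.52635325  60.        ]
```

View pics/s8.png

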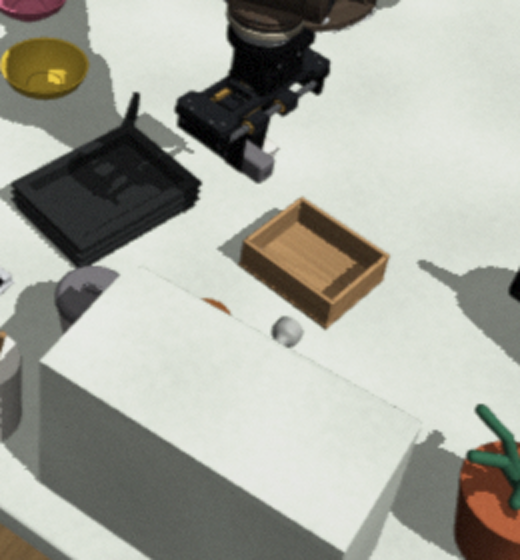

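View pics/w8.png

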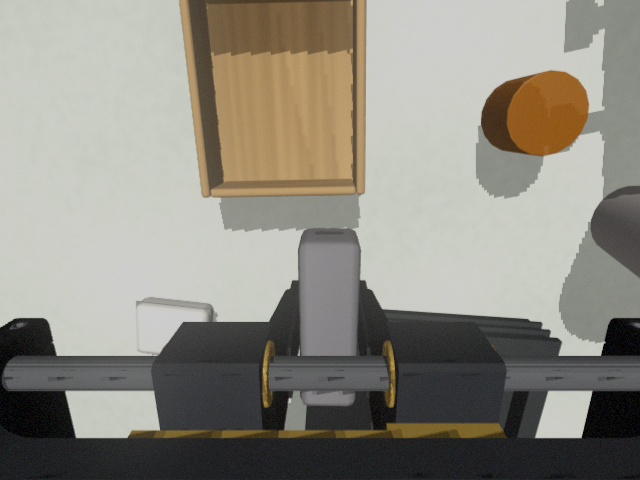

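```bash
python3 - <<'E'
from h import *
w=env.read_camera("wrist"); st=env.state()
a=hit(w,205,194,45);b=hit(w,362,192,45); e=(b-a)[:2]; L=np.linalg.norm(e);e/=L; n=np.array([-e[1],e[0]]); c=((a+b)/2)[:2]+65*n
print(a,b,L,"yaw",np.arctan2(e[1],e[0])," centre",c)
o=hit(w,483,110,45);print("jar",hit(w,548,112,45))
yw=st["tcp_rot"][2]; p=st["eef_pos"][:2]; tx=np.array([np.cos(yw),np.sin(yw)]); ty=np.array([np.sin(yw),-np.cos(yw)])
d=np.array(c)-p; print("move",d@tx/150,d@ty/150)
E
```

```text
[460.29288302 242.6040469   45.        ] [563.2580477  222.46627442  45.        ] 104.91594263319256 yaw -0.19314052530203515  centre [524.25169326 296.32656868]
jar [686.81643386 248.37447683  45.        ]
move 0.6863475798070254 -0.21639036296312988
```

```bash
python3 -m pendant '[{"x":0.3,"y":-0.1,"z":0,"rx":0,"ry":0,"rz":0,"jaw":0},{"x":0.6,"y":-0.2,"z":0,"rx":0,"ry":0,"rz":0,"jaw":0},{"x":0.68,"y":-0.218,"z":0.1,"rx":0,"ry":0,"rz":0,"jaw":0},{"x":0.68,"y":-0.218,"z":0.4,"rx":0,"ry":0,"rz":0,"jaw":0},{"x":0.68,"y":-0.218,"z":0.65,"rx":0,"ry":0,"rz":0,"jaw":0},{"x":0.68,"y":-0.218,"z":0.775,"rx":0,"ry":0,"rz":0,"jaw":0},{"x":0.68,"y":-0.218,"z":0.775,"rx":0,"ry":0,"rz":0,"jaw":0},{"x":0.68,"y":-0.218,"z":0.775,"rx":0,"ry":0,"rz":0,"jaw":0.45},{"x":0.68,"y":-0.218,"z":0.775,"rx":0,"ry":0,"rz":0,"jaw":0.45},{"x":0.68,"y":-0.218,"z":0.775,"rx":0,"ry":0,"rz":0,"jaw":0.45}]'; python3 -m pendant '[{"x":0,"y":0,"z":-0.1,"rx":0,"ry":0,"rz":0,"jaw":0.45},{"x":0,"y":0,"z":-0.4,"rx":0,"ry":0,"rz":0,"jaw":0.45},{"x":0,"y":0,"z":-0.8,"rx":0,"ry":0,"rz":0,"jaw":0.45},{"x":0,"y":0,"z":-0.8,"rx":0,"ry":0,"rz":0,"jaw":0.45}]'; python3 - <<'E'
from h import *
w=env.read_camera("wrist"); cv2.imwrite(f"pics/w9.png",w["img"][:,:,::-1])
st=env.state()
yw=st["tcp_rot"][2]; p=st["eef_pos"]; tx=np.array([np.cos(yw),np.sin(yw)]); ty=np.array([np.sin(yw),-np.cos(yw)])
d=np.array([449.2,-9.4])-p[:2]; print(p,"move",d@tx/150,d@ty/150)
E
```

```text
t: 10.85
eef_pos: [523.7, 296.3, 207.4]
tcp_rot: [3.14, -0.001, 1.366]
ft_force: [-0.9, 0.0, 0.0]
opening: 0.444
t: 11.35
eef_pos: [523.8, 296.5, 331.9]
tcp_rot: [3.134, -0.005, 1.366]
ft_force: [0.3, 0.7, -0.7]
opening: 0.45
[523.46741698 296.23457201 329.33410123] move -2.095673035654497 -0.07043285249972653
```

View pics/w9.png

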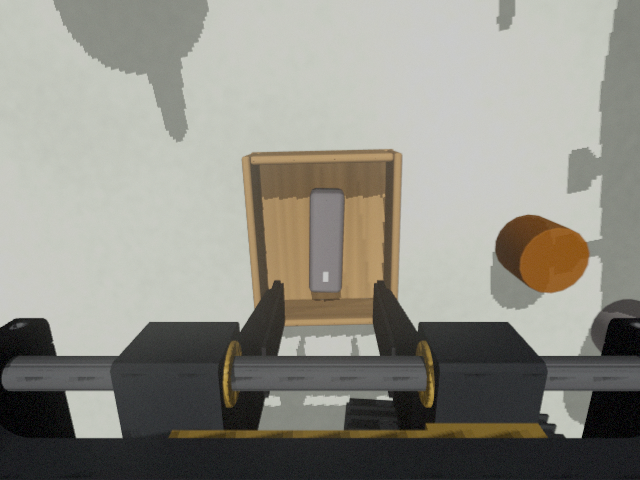

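The power bank sits flat in the box at (326,240). Next I go above the tab and turn.

```bash
python3 -m pendant '[{"x":-0.3,"y":-0.01,"z":0,"rx":0,"ry":0,"rz":0,"jaw":0.38},{"x":-0.65,"y":-0.02,"z":0,"rx":0,"ry":0,"rz":0,"jaw":0.38},{"x":-1,"y":-0.035,"z":0,"rx":0,"ry":0,"rz":0,"jaw":0.38}]';python3 -m pendant '[{"x":-0.3,"y":-0.01,"z":0,"rx":0,"ry":0,"rz":0.2,"jaw":0.38},{"x":-0.6,"y":-0.02,"z":0,"rx":0,"ry":0,"rz":0.4,"jaw":0.38},{"x":-0.9,"y":-0.035,"z":0,"rx":0,"ry":0,"rz":0.6,"jaw":0.38},{"x":-1.0,"y":-0.035,"z":0,"rx":0,"ry":0,"rz":0.8,"jaw":0.38},{"x":-1.0,"y":-0.035,"z":0,"rx":0,"ry":0,"rz":1,"jaw":0.38}]';python3 -m pendant '[{"x":0,"y":0,"z":0,"rx":0,"ry":0,"rz":0.15,"jaw":0.38},{"x":0,"y":0,"z":0,"rx":0,"ry":0,"rz":0.281,"jaw":0.38},{"x":0,"y":0,"z":0,"rx":0,"ry":0,"rz":0.281,"jaw":0.38},{"x":0,"y":0,"z":0,"rx":0,"ry":0,"rz":0.281,"jaw":0.38}]'; python3 - <<'E'
from h import *
w=env.read_camera("wrist"); cv2.imwrite(f"pics/w10.png",w["img"][:,:,::-1])
s=env.read_camera("scene"); crop(s,"s10",290,170,450,320,5)
m=np.array([580.6,39.7]);a=-.275;R=np.array([[np.cos(a),-np.sin(a)],[np.sin(a),np.cos(a)]])
for n,q,z in [("tab",(-112.7,-83),60),("in",(-98.2,-72.3),60),("out",(-127.2,-93.7),60),("c",(95,-70),43),("c",(95,70),43),("c",(-95,70),43)]: print(n,proj(w,[*(m+R@q),z]),proj(s,[*(m+R@q),z]))
print(env.state()["eef_pos"],env.state()["tcp_rot"])
E
```

```text
t: 11.78
eef_pos: [487.1, 149.1, 325.6]
tcp_rot: [-3.14, 0.001, 1.367]
ft_force: [0.7, 0.5, -0.9]
opening: 0.38
t: 12.4
eef_pos: [451.8, 3.5, 325.8]
tcp_rot: [-3.141, 0.001, 0.573]
ft_force: [0.2, 0.5, 0.1]
opening: 0.377
t: 12.9
eef_pos: [452.2, 4.7, 326.1]
tcp_rot: [-3.141, 0.001, 0.362]
ft_force: [-0.1, 0.7, 0.1]
opening: 0.381
tab [[347.44891854 261.17544589]] [[367.03235119 229.5890321 ]]
in [[347.84929495 235.50756744]] [[365.43100351 233.89791731]]
out [[347.06437939 285.82800836]] [[368.60686636 225.35234744]]
c [[543.47561986 -30.24322094]] [[305.6684908  270.17689208]]
c [[ 353.56190215 -215.42217948]] [[340.88619729 304.14098836]]
c [[171.81752584  96.75341387]] [[401.2680316  269.93689681]]
[452.23857723   4.66024014 326.28391317] [-3.14146111e+00  2.56256771e-04  3.61233551e-01]
```

View pics/w10.png

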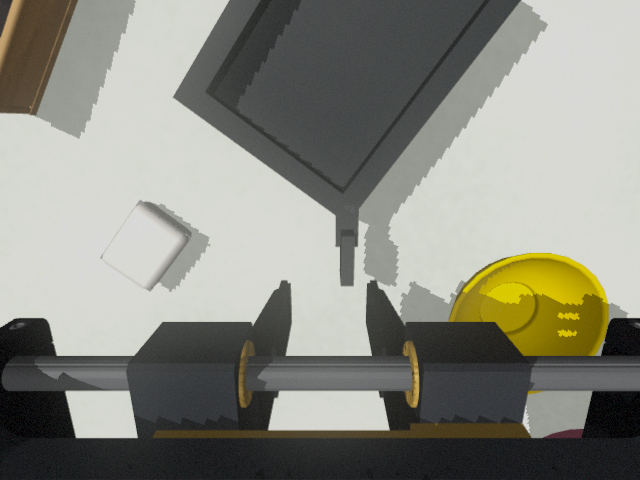

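View pics/s10.png

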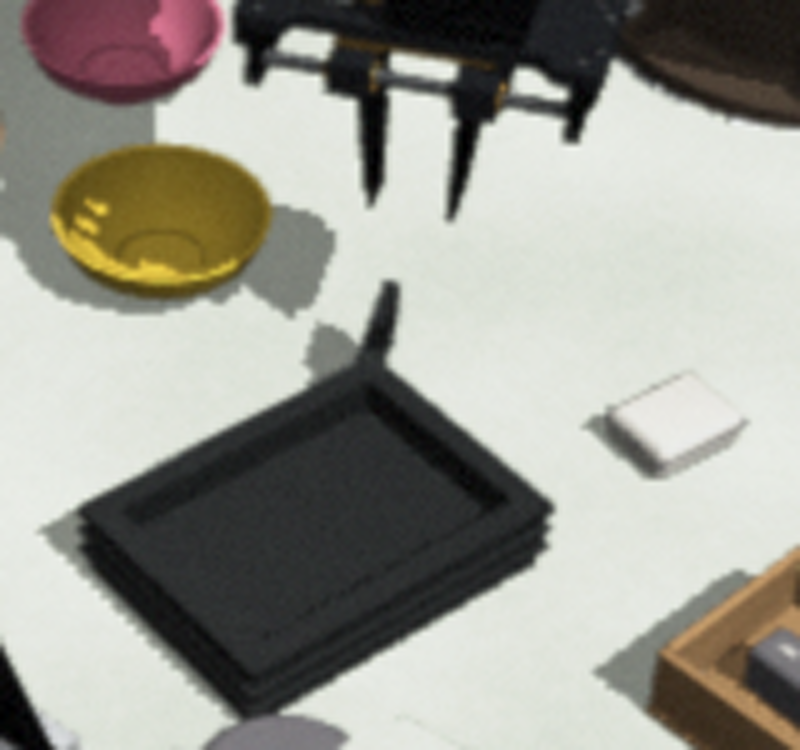

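The tab fin lies at (347, 231–286), within 4 px of the prediction, and the tray is empty. Next I descend on it and grip.

```bash
python3 -m pendant '[{"x":-0.05,"y":0.081,"z":0.1,"rx":0,"ry":0,"rz":0,"jaw":0.38},{"x":-0.05,"y":0.081,"z":0.35,"rx":0,"ry":0,"rz":0,"jaw":0.38},{"x":-0.05,"y":0.081,"z":0.55,"rx":0,"ry":0,"rz":0,"jaw":0.38},{"x":-0.05,"y":0.081,"z":0.65,"rx":0,"ry":0,"rz":0,"jaw":0.38},{"x":-0.05,"y":0.081,"z":0.715,"rx":0,"ry":0,"rz":0,"jaw":0.38},{"x":-0.05,"y":0.081,"z":0.715,"rx":0,"ry":0,"rz":0,"jaw":0.38}]'; python3 - <<'E'
from h import *
w=env.read_camera("wrist"); cv2.imwrite(f"pics/w11.png",w["img"][:,:,::-1])
E
```

```text
t: 13.75
eef_pos: [449.6, -9.4, 218.9]
tcp_rot: [-3.141, 0.001, 0.36]
ft_force: [0.0, 0.0, 0.8]
opening: 0.382
```

View pics/w11.png

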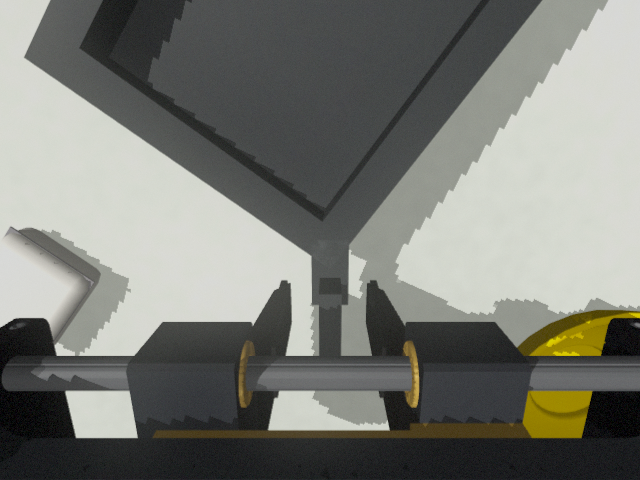

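The fin is centred between the fingers at (330,330). I close on it and start the peel, turning about the far corner.

```bash
python3 -m pendant '[{"x":0,"y":0,"z":0,"rx":0,"ry":0,"rz":0,"jaw":0},{"x":0,"y":0,"z":0,"rx":0,"ry":0,"rz":0,"jaw":0},{"x":0,"y":0,"z":0,"rx":0,"ry":0,"rz":0,"jaw":0},{"x":0,"y":0,"z":0,"rx":0,"ry":0,"rz":0,"jaw":0},{"x":0,"y":0,"z":0,"rx":0,"ry":0,"rz":0,"jaw":0}]';  python3 -m pendant '[{"x":0.018,"y":0,"z":-0.026,"rx":0,"ry":-0.019,"rz":0,"jaw":0},{"x":0.036,"y":0,"z":-0.051,"rx":0,"ry":-0.038,"rz":0,"jaw":0},{"x":0.055,"y":0,"z":-0.076,"rx":0,"ry":-0.057,"rz":0,"jaw":0},{"x":0.074,"y":0,"z":-0.101,"rx":0,"ry":-0.076,"rz":0,"jaw":0},{"x":0.094,"y":0,"z":-0.126,"rx":0,"ry":-0.0955,"rz":0,"jaw":0},{"x":0.114,"y":0,"z":-0.15,"rx":0,"ry":-0.115,"rz":0,"jaw":0},{"x":0.154,"y":0,"z":-0.197,"rx":0,"ry":-0.153,"rz":0,"jaw":0},{"x":0.197,"y":0,"z":-0.244,"rx":0,"ry":-0.191,"rz":0,"jaw":0},{"x":0.197,"y":0,"z":-0.244,"rx":0,"ry":-0.191,"rz":0,"jaw":0}]'; python3 - <<'E'
from h import *
w=env.read_camera("wrist"); cv2.imwrite(f"pics/w12.png",w["img"][:,:,::-1])
s=env.read_camera("side"); crop(s,"d12",200,190,400,340,4)
s=env.read_camera("scene"); crop(s,"s12",270,170,450,320,4)
E
```

```text
t: 14.42
eef_pos: [449.6, -9.4, 219.4]
tcp_rot: [3.141, -0.001, 0.36]
ft_force: [-0.4, 0.4, 6.1]
opening: 0.135
t: 15.55
eef_pos: [477.4, 1.1, 256.2]
tcp_rot: [3.141, 0.15, 0.36]
ft_force: [0.1, 1.0, -0.5]
opening: 0.134
```

View pics/w12.png

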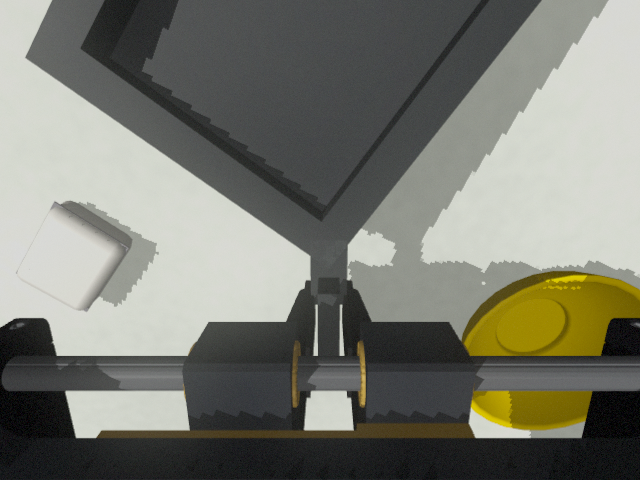

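View pics/d12.png

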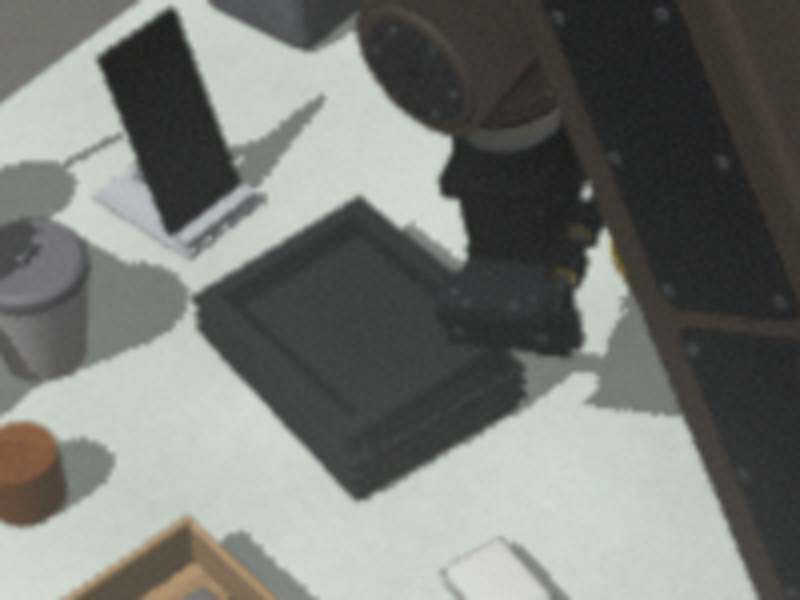

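View pics/s12.png

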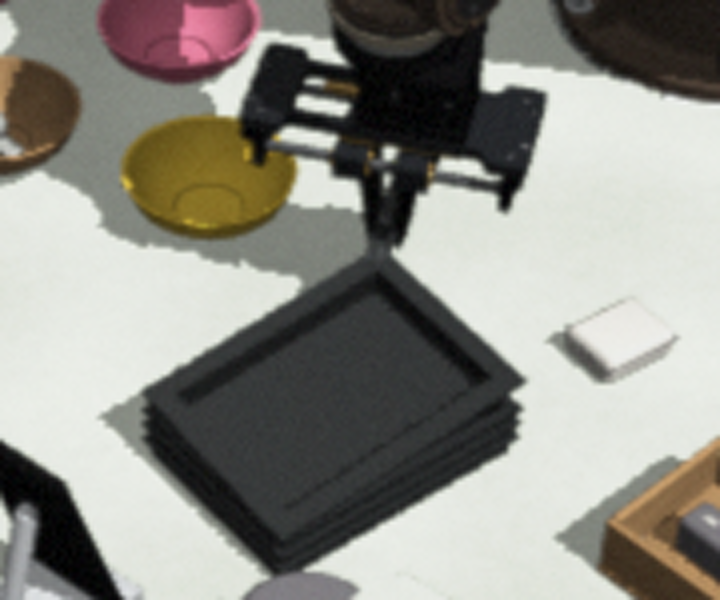

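The tray is tipping rigidly with the gripper and the far corner is still seated. I continue to about 0.32 rad.

```bash
python3 -m pendant '[{"x":0.018,"y":0,"z":-0.026,"rx":0,"ry":-0.019,"rz":0,"jaw":0},{"x":0.036,"y":0,"z":-0.051,"rx":0,"ry":-0.038,"rz":0,"jaw":0},{"x":0.055,"y":0,"z":-0.076,"rx":0,"ry":-0.057,"rz":0,"jaw":0},{"x":0.074,"y":0,"z":-0.101,"rx":0,"ry":-0.076,"rz":0,"jaw":0},{"x":0.094,"y":0,"z":-0.126,"rx":0,"ry":-0.0955,"rz":0,"jaw":0},{"x":0.114,"y":0,"z":-0.15,"rx":0,"ry":-0.115,"rz":0,"jaw":0},{"x":0.154,"y":0,"z":-0.197,"rx":0,"ry":-0.153,"rz":0,"jaw":0},{"x":0.197,"y":0,"z":-0.244,"rx":0,"ry":-0.191,"rz":0,"jaw":0},{"x":0.2255,"y":0,"z":-0.274,"rx":0,"ry":-0.2165,"rz":0,"jaw":0},{"x":0.2255,"y":0,"z":-0.274,"rx":0,"ry":-0.2165,"rz":0,"jaw":0}]'; python3 - <<'E'
from h import *
w=env.read_camera("wrist"); cv2.imwrite(f"pics/w13.png",w["img"][:,:,::-1])
s=env.read_camera("scene"); crop(s,"s13",270,170,450,320,4)
E
```

```text
t: 16.95
eef_pos: [514.5, 15.1, 291.5]
tcp_rot: [3.141, 0.32, 0.36]
ft_force: [-0.5, 0.3, -1.7]
opening: 0.137
```

View pics/w13.png

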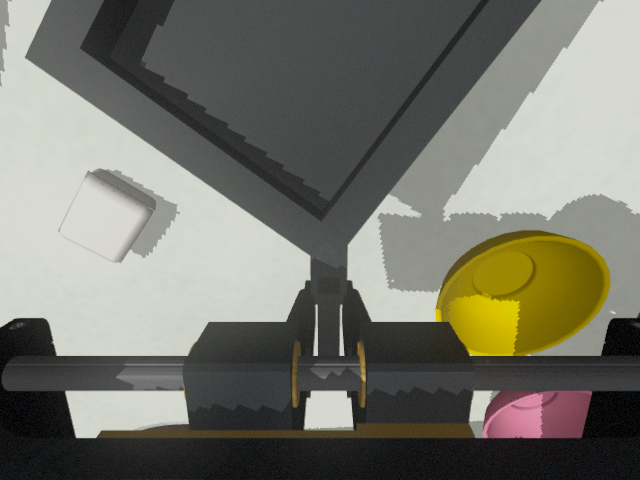

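View pics/s13.png

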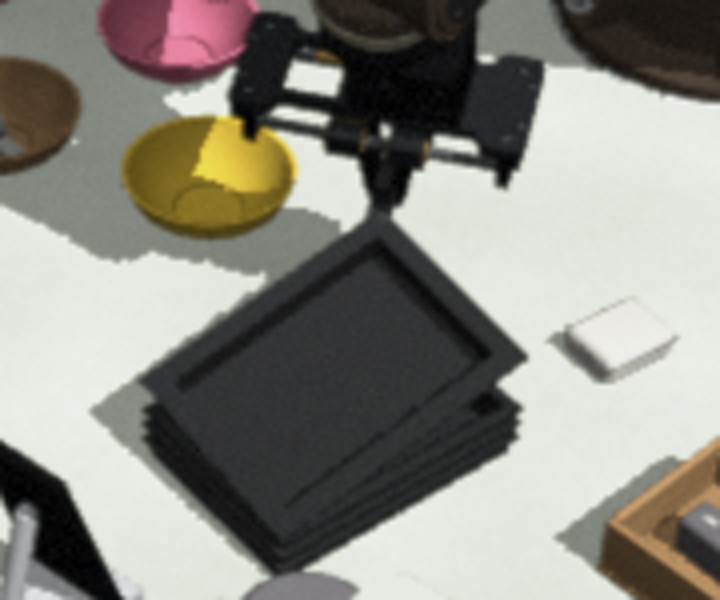

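The tray has tipped well past 0.25 rad and hasn't slipped in the grip. I lift it straight up in world axes, then level it.

```bash
python3 -m pendant '[{"x":-0.01,"y":0,"z":-0.03,"rx":0,"ry":0,"rz":0,"jaw":0},{"x":-0.032,"y":0,"z":-0.095,"rx":0,"ry":0,"rz":0,"jaw":0},{"x":-0.063,"y":0,"z":-0.19,"rx":0,"ry":0,"rz":0,"jaw":0},{"x":-0.095,"y":0,"z":-0.285,"rx":0,"ry":0,"rz":0,"jaw":0},{"x":-0.126,"y":0,"z":-0.38,"rx":0,"ry":0,"rz":0,"jaw":0},{"x":-0.158,"y":0,"z":-0.475,"rx":0,"ry":0,"rz":0,"jaw":0},{"x":-0.19,"y":0,"z":-0.57,"rx":0,"ry":0,"rz":0,"jaw":0},{"x":-0.221,"y":0,"z":-0.665,"rx":0,"ry":0,"rz":0,"jaw":0},{"x":-0.252,"y":0,"z":-0.76,"rx":0,"ry":0,"rz":0,"jaw":0},{"x":-0.252,"y":0,"z":-0.76,"rx":0,"ry":0,"rz":0,"jaw":0}]'; python3 -m pendant '[{"x":-0.03,"y":0,"z":0,"rx":0,"ry":0.034,"rz":0,"jaw":0},{"x":-0.08,"y":0,"z":0.003,"rx":0,"ry":0.09,"rz":0,"jaw":0},{"x":-0.13,"y":0,"z":0.007,"rx":0,"ry":0.146,"rz":0,"jaw":0},{"x":-0.18,"y":0,"z":0.014,"rx":0,"ry":0.202,"rz":0,"jaw":0},{"x":-0.23,"y":0,"z":0.024,"rx":0,"ry":0.259,"rz":0,"jaw":0},{"x":-0.28,"y":0,"z":0.035,"rx":0,"ry":0.316,"rz":0,"jaw":0},{"x":-0.33,"y":0,"z":0.049,"rx":0,"ry":0.374,"rz":0,"jaw":0},{"x":-0.359,"y":0,"z":0.058,"rx":0,"ry":0.407,"rz":0,"jaw":0},{"x":-0.359,"y":0,"z":0.058,"rx":0,"ry":0.407,"rz":0,"jaw":0},{"x":-0.359,"y":0,"z":0.058,"rx":0,"ry":0.407,"rz":0,"jaw":0}]'; python3 - <<'E'
from h import *
w=env.read_camera("wrist"); cv2.imwrite(f"pics/w14.png",w["img"][:,:,::-1])
s=env.read_camera("scene"); cv2.imwrite("pics/s14.png",s["img"][:,:,::-1])
s=env.read_camera("side"); cv2.imwrite("pics/d14.png",s["img"][:,:,::-1])
E
```

```text
t: 18.3
eef_pos: [514.3, 15.0, 412.6]
tcp_rot: [3.141, 0.318, 0.359]
ft_force: [0.0, 0.6, -1.4]
opening: 0.141
t: 19.55
eef_pos: [464.0, -4.0, 420.1]
tcp_rot: [-3.142, 0.001, 0.36]
ft_force: [1.3, 0.3, -1.2]
opening: 0.144
```

View pics/w14.png

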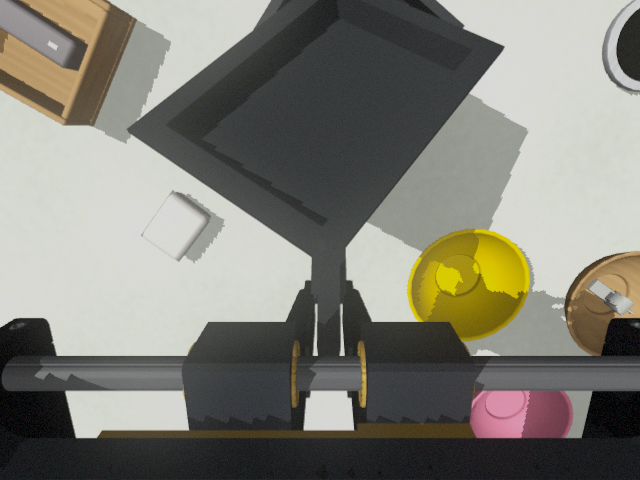

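View pics/s14.png

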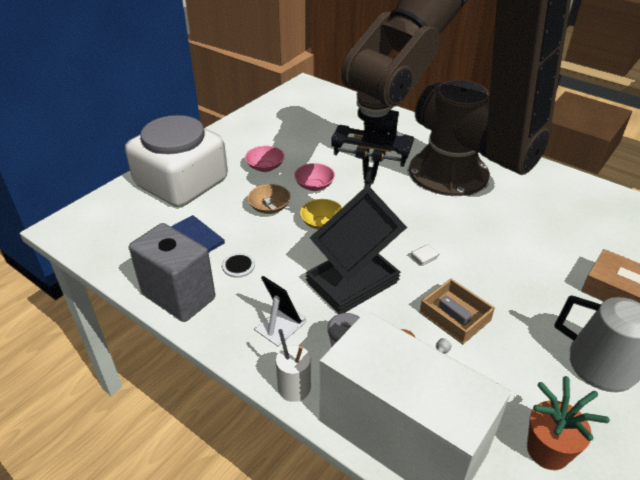

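View pics/d14.png

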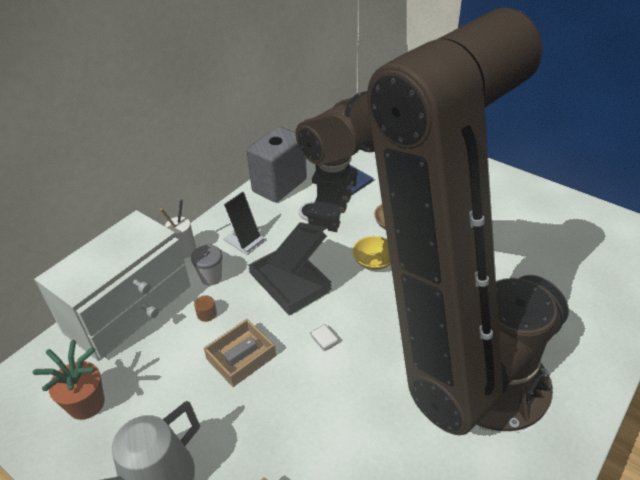

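The tray is held and clear of the stack, but it swivelled down in the grip (scene: tab at (368,190), far edge around (350,272)). I measure the droop and check whether it's still creeping.

```bash
cat > droop.py <<'E'
from h import *
from scipy.spatial.transform import Rotation as Ro
def tray_pts(st,phi,pts):
    # pts in tray frame rel tray_mid -> world; phi = extra droop about jaw axis (far end down positive) relative to gripper
    T=Ro.from_euler("xyz",st["tcp_rot"]).as_matrix(); p=st["eef_pos"]
    u=np.array([-112.7,-83.0])/np.hypot(112.7,83.0)*-1 # toward middle
    out=[]
    for q in pts:
        d=np.array([q[0]+112.7,q[1]+83.0,q[2]-3.0]); # tray_tab is 3mm above mid
        a=d[:2]@u; b=d[:2]@np.array([u[1],-u[0]]) # tool y = right of x looking..., tool z down
        v=np.array([a,b,-d[2]])
        # droop: far end (+x) toward +z(down): rotate about y by -phi
        c,s=np.cos(phi),np.sin(phi); v=np.array([c*v[0]-s*v[2], v[1], s*v[0]+c*v[2]])
        out.append(p+T@(v+np.array([0,0,172.])))
    return np.array(out)
E
python3 - <<'E'
from droop import *
st=env.state(); w=env.read_camera("wrist"); cv2.imwrite("pics/w15.png",w["img"][:,:,::-1])
crop(w,"w15c",260,230,400,350,5)
s=env.read_camera("scene")
for ph in (0,.3,.4,.5,.6,.7,.8):
    P=tray_pts(st,ph,[(-95,70,0),(95,-70,0),(95,70,0),(-95,-70,0)])
    print(ph,proj(w,P[:2]).round().tolist(),proj(s,P).round().tolist(),P[2].round())
print(st["t"],st["qvel"].round(3),st["moment"],st["opening"])
E
```

```text
0 [[20.0, 57.0], [690.0, -190.0]] [[409.0, 210.0], [303.0, 210.0], [342.0, 244.0], [368.0, 180.0]] [705.  87. 245.]
0.3 [[76.0, 82.0], [581.0, -75.0]] [[408.0, 219.0], [304.0, 225.0], [342.0, 266.0], [368.0, 182.0]] [694.  83. 169.]
0.4 [[90.0, 93.0], [558.0, -44.0]] [[408.0, 221.0], [305.0, 229.0], [343.0, 271.0], [368.0, 182.0]] [685.  79. 145.]
0.5 [[103.0, 105.0], [539.0, -14.0]] [[408.0, 223.0], [306.0, 232.0], [344.0, 275.0], [368.0, 182.0]] [674.  75. 122.]
0.6 [[114.0, 117.0], [523.0, 13.0]] [[408.0, 224.0], [307.0, 234.0], [345.0, 278.0], [368.0, 183.0]] [661.  70. 100.]
0.7 [[124.0, 130.0], [510.0, 39.0]] [[408.0, 225.0], [309.0, 236.0], [347.0, 279.0], [368.0, 183.0]] [647.  65.  79.]
0.8 [[133.0, 143.0], [499.0, 63.0]] [[408.0, 226.0], [310.0, 236.0], [348.0, 280.0], [368.0, 183.0]] [630.  59.  61.]
19.7 [ 0.003 -0.001  0.001  0.001 -0.001 -0.002] [-0.06500568  0.19510462 -0.01640055] 0.14026907485386547
```

View pics/w15.png

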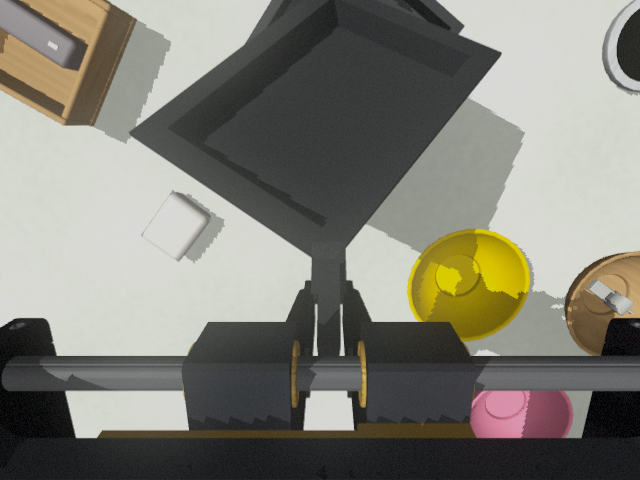

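View pics/w15c.png

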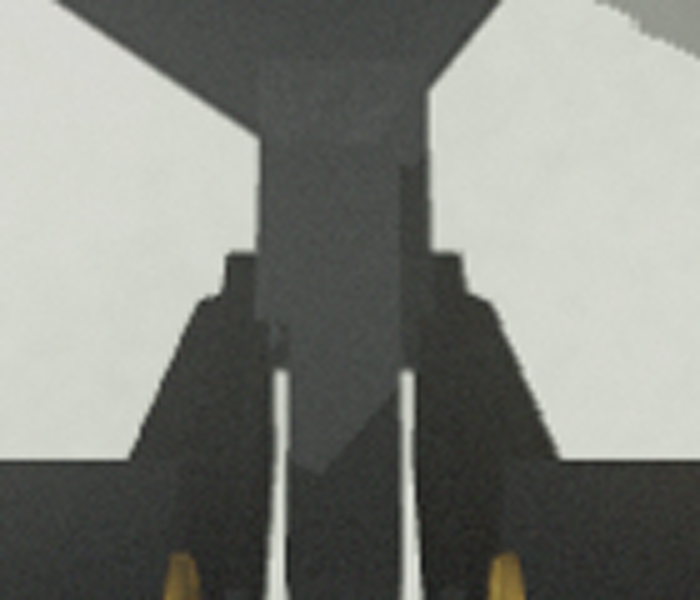

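The tray droops about 0.74 rad and is still creeping. The crop shows why: the pads are clamping the wider neck at the fin's inner end, an opening of 13 mm instead of 9, with gaps beside the fin. So I'll lower the tray back onto the stack along the same arc (far corner first), regrip further out on the fin and peel again.

```bash
python3 -m pendant '[{"x":0.15,"y":0,"z":0,"rx":0,"ry":0,"rz":0,"jaw":0},{"x":0.32,"y":0,"z":0,"rx":0,"ry":0,"rz":0,"jaw":0},{"x":0.453,"y":0,"z":0,"rx":0,"ry":0,"rz":0,"jaw":0},{"x":0.453,"y":0,"z":0,"rx":0,"ry":0,"rz":0,"jaw":0}]'; python3 - <<'E'
from droop import *
st=env.state(); w=env.read_camera("wrist"); cv2.imwrite("pics/w16.png",w["img"][:,:,::-1])
s=env.read_camera("scene"); crop(s,"s16",270,170,450,320,4)
for ph in (.7,.8,.9,1.0,1.1):
    P=tray_pts(st,ph,[(-95,70,0),(95,-70,0),(95,70,0),(-95,-70,0)])
    print(ph,proj(w,P[:2]).round().tolist(),proj(s,P).round().tolist(),P[2].round())
E
```

```text
t: 20.3
eef_pos: [528.1, 20.3, 419.7]
tcp_rot: [-3.142, 0.001, 0.36]
ft_force: [-0.5, -0.6, -0.8]
opening: 0.143
0.7 [[124.0, 130.0], [510.0, 39.0]] [[402.0, 244.0], [300.0, 254.0], [339.0, 300.0], [361.0, 200.0]] [711.  89.  79.]
0.8 [[132.0, 143.0], [499.0, 63.0]] [[403.0, 245.0], [302.0, 255.0], [341.0, 300.0], [362.0, 200.0]] [694.  83.  60.]
0.9 [[140.0, 156.0], [490.0, 86.0]] [[403.0, 244.0], [303.0, 255.0], [343.0, 299.0], [362.0, 200.0]] [676.  76.  44.]
1.0 [[146.0, 170.0], [482.0, 108.0]] [[403.0, 244.0], [305.0, 254.0], [345.0, 297.0], [362.0, 200.0]] [656.  68.  29.]
1.1 [[152.0, 184.0], [475.0, 130.0]] [[404.0, 243.0], [307.0, 252.0], [347.0, 294.0], [362.0, 199.0]] [635.  61.  16.]
```

View pics/w16.png

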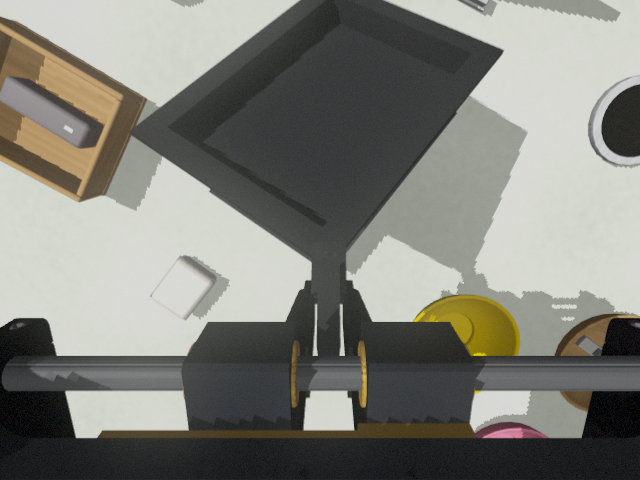

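View pics/s16.png

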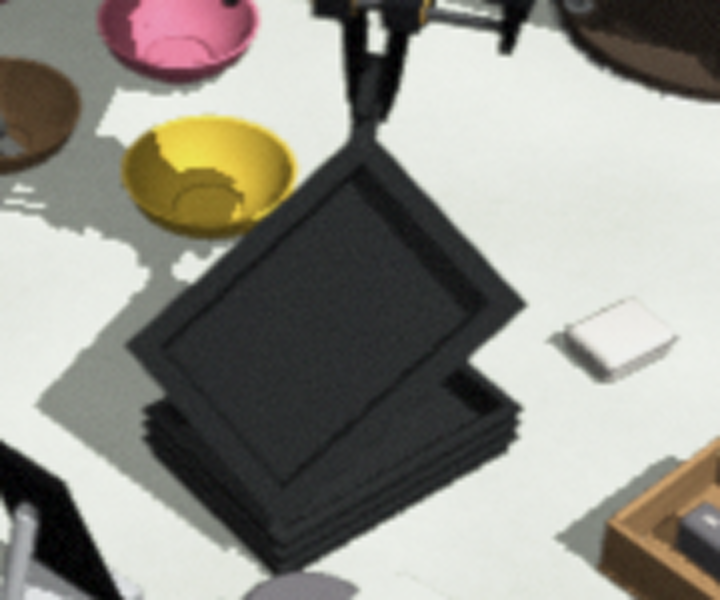

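The droop is now steady at about 0.75 rad, corners at (133,132) and (503,50). I set the far corner on its seat and follow the arc down with the gripper upright.

```bash
python3 -m pendant '[{"x":-0.067,"y":0,"z":0.08,"rx":0,"ry":0,"rz":0,"jaw":0},{"x":-0.067,"y":0,"z":0.183,"rx":0,"ry":0,"rz":0,"jaw":0},{"x":-0.126,"y":0,"z":0.248,"rx":0,"ry":0,"rz":0,"jaw":0},{"x":-0.181,"y":0,"z":0.312,"rx":0,"ry":0,"rz":0,"jaw":0},{"x":-0.233,"y":0,"z":0.381,"rx":0,"ry":0,"rz":0,"jaw":0},{"x":-0.282,"y":0,"z":0.451,"rx":0,"ry":0,"rz":0,"jaw":0},{"x":-0.327,"y":0,"z":0.525,"rx":0,"ry":0,"rz":0,"jaw":0},{"x":-0.369,"y":0,"z":0.6,"rx":0,"ry":0,"rz":0,"jaw":0},{"x":-0.44,"y":0,"z":0.757,"rx":0,"ry":0,"rz":0,"jaw":0},{"x":-0.44,"y":0,"z":0.757,"rx":0,"ry":0,"rz":0,"jaw":0}]'; python3 - <<'E'
from droop import *
st=env.state(); w=env.read_camera("wrist"); cv2.imwrite("pics/w17.png",w["img"][:,:,::-1])
s=env.read_camera("scene"); crop(s,"s17",270,170,450,320,4)
for ph in (.25,.35,.45):
    P=tray_pts(st,ph,[(-95,70,0),(95,-70,0),(95,70,0),(-95,-70,0)])
    print(ph,proj(w,P[:2]).round().tolist(),(4*(proj(s,P)-[270,170])).round().tolist(),P[2].round())
E
```

```text
t: 21.65
eef_pos: [464.4, -3.7, 305.6]
tcp_rot: [-3.14, 0.003, 0.359]
ft_force: [-7.2, -2.6, 3.9]
opening: 0.153
0.25 [[68.0, 77.0], [595.0, -92.0]] [[532.0, 339.0], [138.0, 359.0], [282.0, 517.0], [381.0, 195.0]] [697.  84.  66.]
0.35 [[83.0, 87.0], [569.0, -59.0]] [[532.0, 347.0], [141.0, 373.0], [285.0, 537.0], [382.0, 197.0]] [689.  81.  42.]
0.45 [[97.0, 99.0], [548.0, -29.0]] [[531.0, 354.0], [145.0, 384.0], [289.0, 551.0], [382.0, 198.0]] [680.  78.  18.]
```

View pics/w17.png

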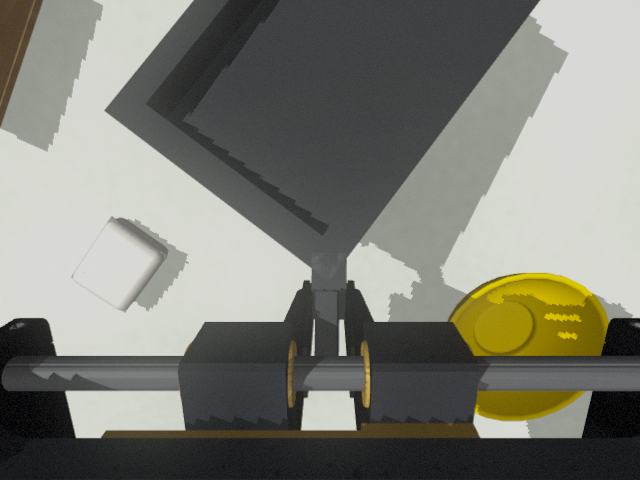

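View pics/s17.png

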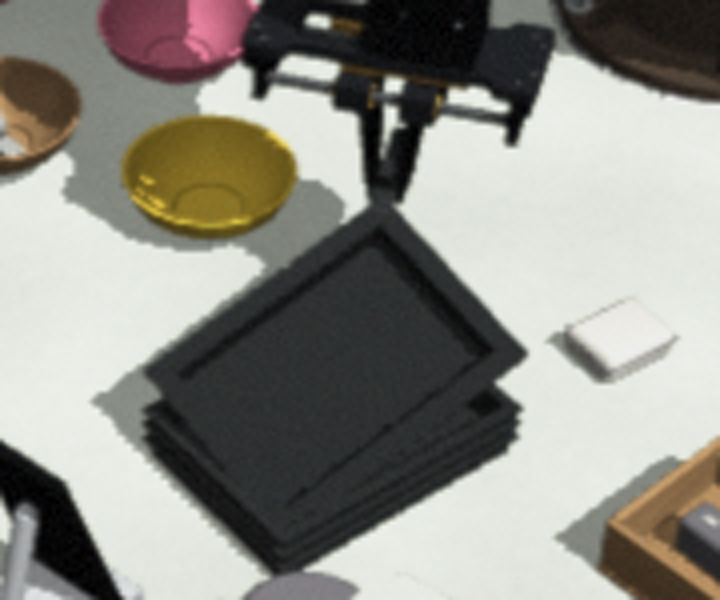

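The far corner is seated and the tray is at about 0.35 rad, with 8 N of mild push-back along the diagonal. I continue down, backing off 3 mm.

```bash
python3 -m pendant '[{"x":-0.04,"y":0,"z":0.08,"rx":0,"ry":0,"rz":0,"jaw":0},{"x":-0.068,"y":0,"z":0.163,"rx":0,"ry":0,"rz":0,"jaw":0},{"x":-0.093,"y":0,"z":0.247,"rx":0,"ry":0,"rz":0,"jaw":0},{"x":-0.114,"y":0,"z":0.33,"rx":0,"ry":0,"rz":0,"jaw":0},{"x":-0.124,"y":0,"z":0.39,"rx":0,"ry":0,"rz":0,"jaw":0},{"x":-0.13,"y":0,"z":0.449,"rx":0,"ry":0,"rz":0,"jaw":0},{"x":-0.13,"y":0,"z":0.449,"rx":0,"ry":0,"rz":0,"jaw":0}]'; python3 - <<'E'
from droop import *
st=env.state(); w=env.read_camera("wrist"); cv2.imwrite("pics/w18.png",w["img"][:,:,::-1])
s=env.read_camera("scene"); crop(s,"s18",270,170,450,320,4)
E
```

```text
t: 22.62
eef_pos: [447.8, -10.3, 239.1]
tcp_rot: [3.141, -0.001, 0.36]
ft_force: [-0.7, -0.7, 6.0]
opening: 0.154
```

View pics/w18.png

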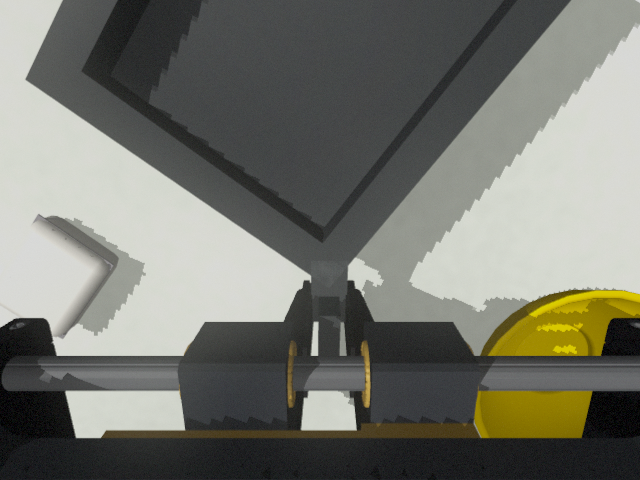

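View pics/s18.png

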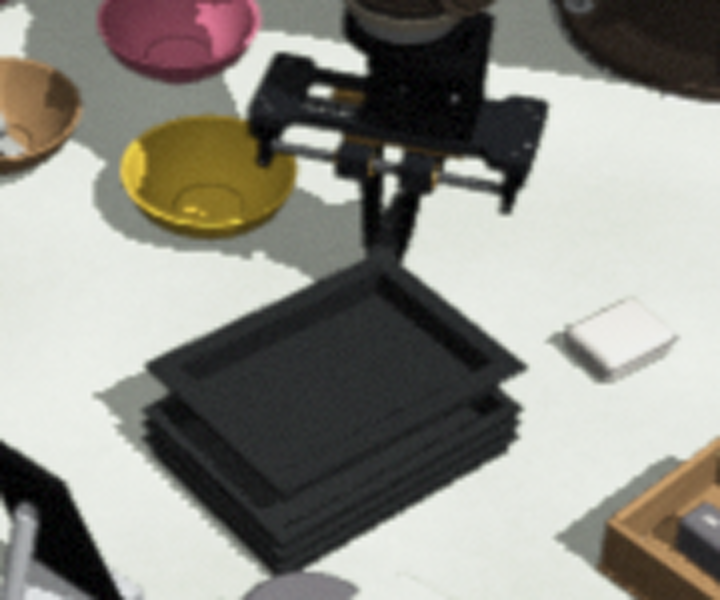

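The tray has not gone back in. It slid about 10 mm along the grip, and the tub is riding on the rim, with the far corner at (342,295) above the stack. I fit its full pose from both cameras.

```bash
cat > fit.py <<'E'
from droop import *
from scipy.optimize import least_squares
def fit(obs,x0=None):
    # obs: list of (cam,(u,v),(tx,ty,tz))
    if x0 is None: x0=[0,0,-.275,580,40,60]
    def res(x):
        Rm=Ro.from_euler("xyz",x[:3]).as_matrix(); r=[]
        for c,uv,q in obs: r+=list(proj(c,Rm@np.array(q,float)+x[3:])[0]-uv)
        return r
    k=least_squares(res,x0,x_scale=[.1,.1,.1,10,10,10]); return k.x,np.array(k.fun).round(1)
def report(x):
    Rm=Ro.from_euler("xyz",x[:3]).as_matrix()
    for n,q in [("near",(-95,-70,-3)),("far",(95,70,-3)),("L",(-95,70,-3)),("R",(95,-70,-3)),("mid",(0,0,0)),("tab",(-112.7,-83,3)),("tubN",(-83,-58,-23)),("tubF",(83,58,-23))]: print(n,(Rm@np.array(q,float)+x[3:]).round(1))
E
python3 - <<'E'
from fit import *
w=env.read_camera("wrist"); s=env.read_camera("scene")
crop(s,"s18b",290,215,420,320,6); cv2.imwrite("pics/d18.png",env.read_camera("side")["img"][:,:,::-1])
f=lambda u,v:(270+(u+.5)/4-.5,170+(v+.5)/4-.5)
o=[(s,f(148,368),(95,-70,0)),(s,f(526,367),(-95,70,0)),(s,f(287,499),(95,70,0)),
(w,(26,78),(-95,70,0)),(w,(322,241),(-80,-55,0)),(w,(83,71),(-80,55,0))]
x,r=fit(o); print(x.round(3),r); report(x)
E
```

```text
[ 3.20000e-02  9.00000e-03 -2.92000e-01  5.70934e+02  3.40790e+01
  6.22180e+01] [-0.3  0.1  1.2 -0.5 -0.6 -0.   0.2  0.6 -0.1  0.  -0.1 -0.6]
near [459.8  -5.5  57.8]
far [682.1  73.8  60.6]
L [500.1 128.5  62.3]
R [641.7 -60.2  56.1]
mid [570.9  34.1  62.2]
tab [439.1 -13.   63.5]
tubN [474.8   3.2  38.1]
tubF [667.1  66.4  40.4]
```

View pics/s18b.png

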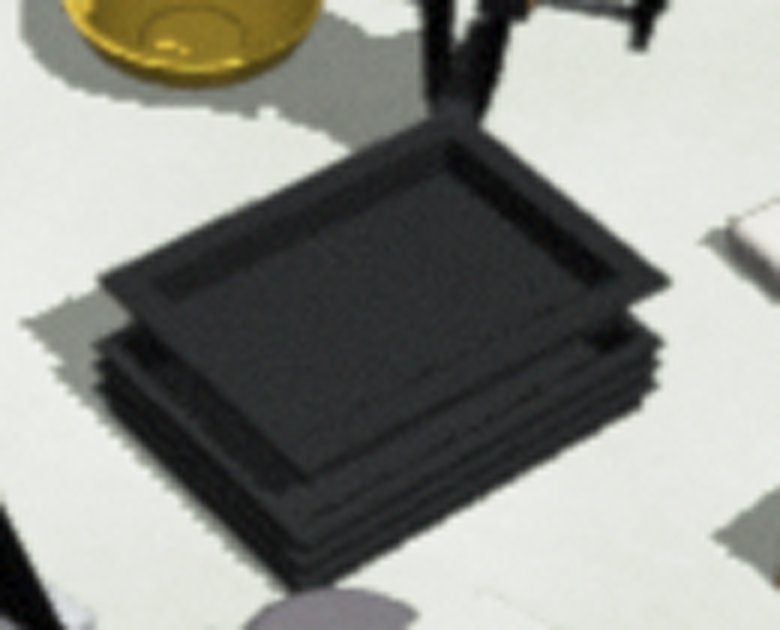

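The tray is level but 11 mm short along the diagonal and 19 mm high. I shift it so the tub drops into the stack.

```bash
python3 -m pendant '[{"x":0,"y":0,"z":-0.03,"rx":0,"ry":0,"rz":0,"jaw":0},{"x":0.04,"y":-0.006,"z":-0.03,"rx":0,"ry":0,"rz":0,"jaw":0},{"x":0.077,"y":-0.012,"z":-0.03,"rx":0,"ry":0,"rz":-0.02,"jaw":0},{"x":0.077,"y":-0.012,"z":-0.03,"rx":0,"ry":0,"rz":-0.02,"jaw":0},{"x":0.077,"y":-0.012,"z":0.03,"rx":0,"ry":0,"rz":-0.02,"jaw":0},{"x":0.077,"y":-0.012,"z":0.07,"rx":0,"ry":0,"rz":-0.02,"jaw":0},{"x":0.077,"y":-0.012,"z":0.07,"rx":0,"ry":0,"rz":-0.02,"jaw":0}]'; python3 - <<'E'
from fit import *
s=env.read_camera("scene"); crop(s,"s19",290,215,420,320,6)
w=env.read_camera("wrist"); cv2.imwrite("pics/w19.png",w["img"][:,:,::-1])
E
```

```text
t: 23.75
eef_pos: [457.7, -4.5, 228.3]
tcp_rot: [-3.141, 0.0, 0.375]
ft_force: [1.6, 0.6, 2.7]
opening: 0.156
```

View pics/s19.png

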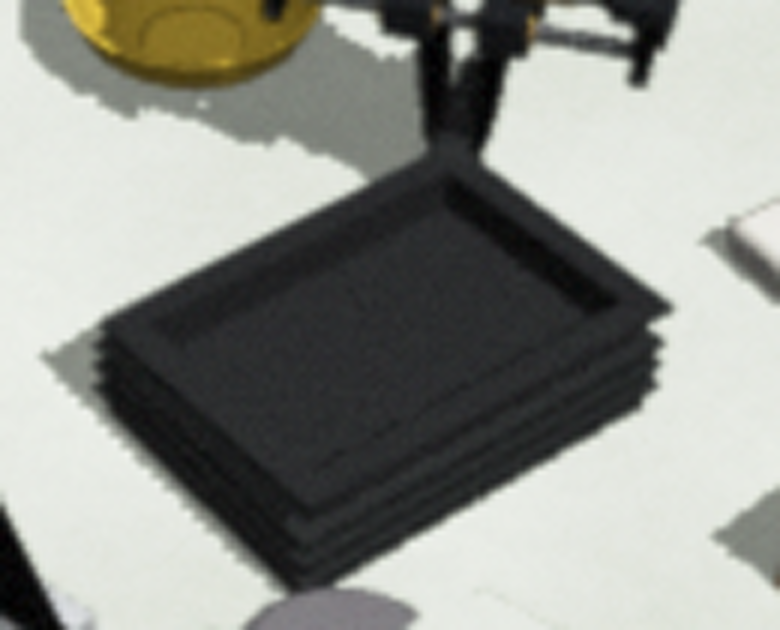

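View pics/w19.png

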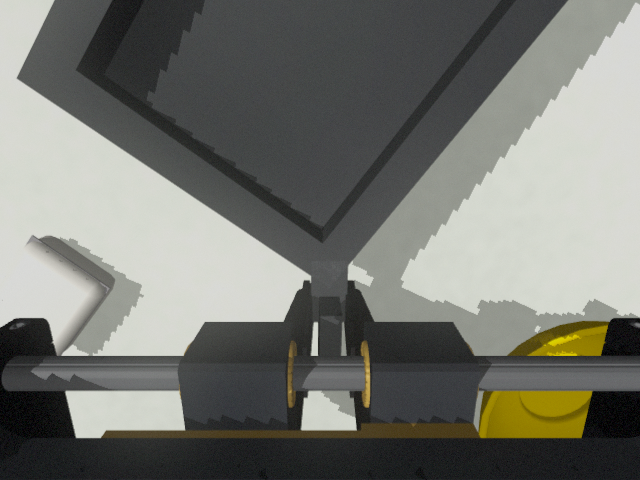

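The tub is aligned and entering the stack, with about 8 mm to go. I lower the rest, then release.

```bash
python3 -m pendant '[{"x":0,"y":0,"z":0.03,"rx":0,"ry":0,"rz":0,"jaw":0},{"x":0,"y":0,"z":0.055,"rx":0,"ry":0,"rz":0,"jaw":0},{"x":0,"y":0,"z":0.055,"rx":0,"ry":0,"rz":0,"jaw":0}]'; python3 -m pendant '[{"x":0,"y":0,"z":0,"rx":0,"ry":0,"rz":0,"jaw":0.38},{"x":0,"y":0,"z":0,"rx":0,"ry":0,"rz":0,"jaw":0.38},{"x":0,"y":0,"z":0,"rx":0,"ry":0,"rz":0,"jaw":0.38}]';python3 -m pendant '[{"x":0,"y":0,"z":-0.15,"rx":0,"ry":0,"rz":0,"jaw":0.38},{"x":0,"y":0,"z":-0.45,"rx":0,"ry":0,"rz":0,"jaw":0.38},{"x":0,"y":0,"z":-0.72,"rx":0,"ry":0,"rz":0,"jaw":0.38},{"x":0,"y":0,"z":-0.72,"rx":0,"ry":0,"rz":0,"jaw":0.38}]'; python3 - <<'E'
from fit import *
s=env.read_camera("scene"); crop(s,"s20",290,215,420,320,6)
w=env.read_camera("wrist"); cv2.imwrite("pics/w20.png",w["img"][:,:,::-1])
crop(w,"w20c",280,180,440,300,5)
E
```

```text
t: 24.22
eef_pos: [457.7, -4.5, 220.2]
tcp_rot: [3.142, 0.0, 0.375]
ft_force: [1.4, 0.1, 0.9]
opening: 0.156
t: 24.6
eef_pos: [457.4, -4.4, 220.5]
tcp_rot: [-3.141, 0.001, 0.375]
ft_force: [1.0, -0.1, 0.4]
opening: 0.368
t: 25.1
eef_pos: [457.6, -4.4, 330.9]
tcp_rot: [3.139, -0.004, 0.376]
ft_force: [0.4, 0.8, -0.6]
opening: 0.38
```

View pics/s20.png

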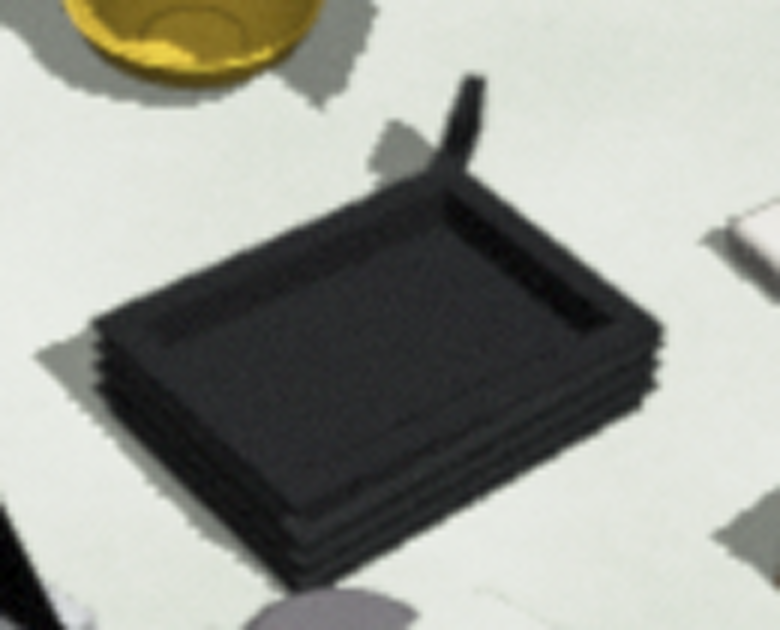

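View pics/w20.png

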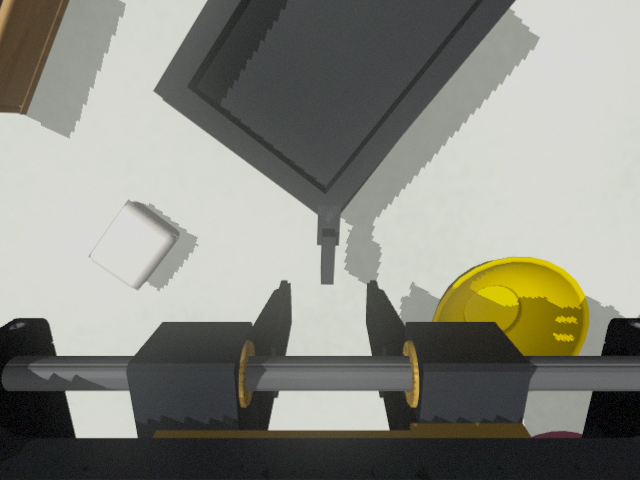

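View pics/w20c.png

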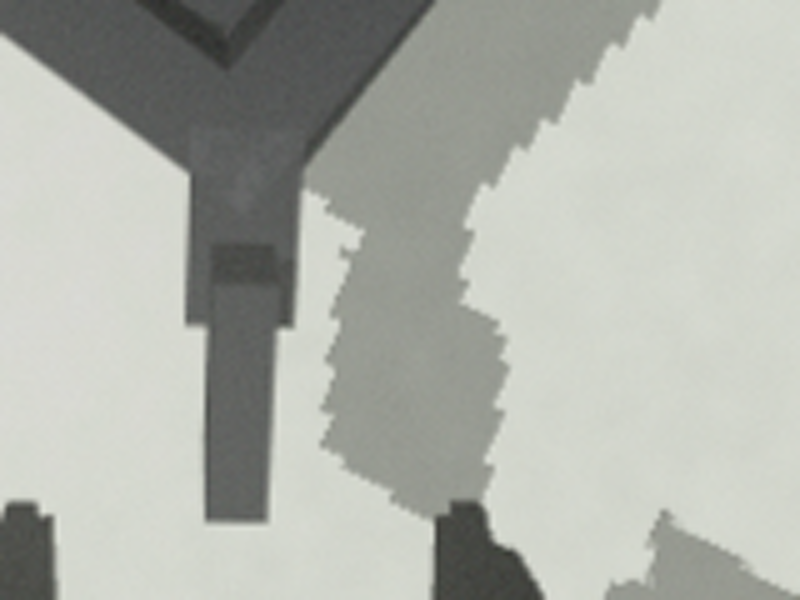

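The tray dropped back in flush. The crop shows a wide neck covering the fin's inner end out to v≈245, while the fin alone runs on to v≈284. I fit the tray pose and work out how far out to grip.

```bash
python3 - <<'E'
from fit import *
w=env.read_camera("wrist"); s=env.read_camera("scene"); st=env.state()
f=lambda u,v:(290+(u+.5)/6-.5,215+(v+.5)/6-.5)
o=[(s,f(96,323),(95,-70,0)),(s,f(662,325),(-95,70,0)),(s,f(298,515),(95,70,0)),
(w,(154,90),(-95,70,0)),(w,(325,191),(-80,-55,0)),(w,(190,84),(-80,55,0))]
x,r=fit(o,[0,0,-.275,580,40,43]); print(x.round(3),r); report(x)
yw=st["tcp_rot"][2]; p=st["eef_pos"]; tx=np.array([np.cos(yw),np.sin(yw)]); ty=np.array([np.sin(yw),-np.cos(yw)])
for n,u,v,z in [("fin out",327,284,60),("fin in vis",329,237,60),("fin back bottom",328,284,32)]+[("collar out z%d"%z,328,245,z) for z in (38,43,46,50)]:
    h=hit(w,u,v,z); d=h[:2]-p[:2]; print(n,h.round(1),"tool xy mm",(d@tx).round(1),(d@ty).round(1))
a=hit(w,327,284,60);b=hit(w,329,240,60);print("fin dir",np.arctan2(*(b-a)[:2][::-1]),"tool yaw",yw)
E
```

```text
[ 8.80000e-02 -4.30000e-02 -3.05000e-01  5.82508e+02  3.91400e+01
  4.66920e+01] [-0.5  0.7  1.1  0.8 -0.3 -0.5  0.9 -1.1  0.7  0.3 -1.4  1. ]
near [471.5   1.2  33.5]
far [693.9  77.5  53.9]
L [512.8 134.4  45.7]
R [652.6 -55.7  41.7]
mid [582.5  39.1  46.7]
tab [450.4  -6.3  37.5]
tubN [487.8  10.5  15.1]
tubF [680.3  71.1  32.5]
fin out [433.6 -12.3  60. ] tool xy mm -25.0 -1.4
fin in vis [465.7  -1.2  60. ] tool xy mm 9.0 0.1
fin back bottom [422.7 -17.4  32. ] tool xy mm -37.0 -0.7
collar out z38 [453.8  -5.2  38. ] tool xy mm -3.6 -0.6
collar out z43 [455.3  -4.6  43. ] tool xy mm -2.0 -0.6
collar out z46 [456.1  -4.2  46. ] tool xy mm -1.0 -0.6
collar out z50 [457.3  -3.8  50. ] tool xy mm 0.2 -0.6
fin dir 0.33143079426904265 tool yaw 0.37543067775714367
```

The fit says the far corner sits about 10 mm high, held by the rubber tongues, with the near corner down. I'll press the tray floor near the far corner gently with closed fingers to reseat it.

```bash
python3 -m pendant '[{"x":0.3,"y":0.01,"z":-0.05,"rx":0,"ry":0,"rz":0,"jaw":0},{"x":0.6,"y":0.02,"z":-0.05,"rx":0,"ry":0,"rz":0,"jaw":0},{"x":0.9,"y":0.04,"z":-0.05,"rx":0,"ry":0,"rz":0,"jaw":0},{"x":1,"y":0.05,"z":-0.05,"rx":0,"ry":0,"rz":0,"jaw":0}]'; python3 -m pendant '[{"x":0.25,"y":0.006,"z":0.05,"rx":0,"ry":0,"rz":0,"jaw":0},{"x":0.35,"y":0.006,"z":0.3,"rx":0,"ry":0,"rz":0,"jaw":0},{"x":0.35,"y":0.006,"z":0.55,"rx":0,"ry":0,"rz":0,"jaw":0},{"x":0.35,"y":0.006,"z":0.7,"rx":0,"ry":0,"rz":0,"jaw":0},{"x":0.35,"y":0.006,"z":0.7,"rx":0,"ry":0,"rz":0,"jaw":0}]'; python3 - <<'E'
from fit import *
s=env.read_camera("scene"); crop(s,"s21",290,215,420,320,6)
d=env.read_camera("side"); crop(d,"d21",230,210,370,330,6)
E
```

```text
t: 25.8
eef_pos: [601.4, 44.2, 334.1]
tcp_rot: [-3.141, 0.002, 0.376]
ft_force: [-0.5, 0.9, 0.1]
opening: 0.03
t: 26.42
eef_pos: [648.3, 61.7, 228.7]
tcp_rot: [-3.14, 0.005, 0.375]
ft_force: [-0.4, 0.8, 2.2]
opening: 0.005
```

View pics/s21.png

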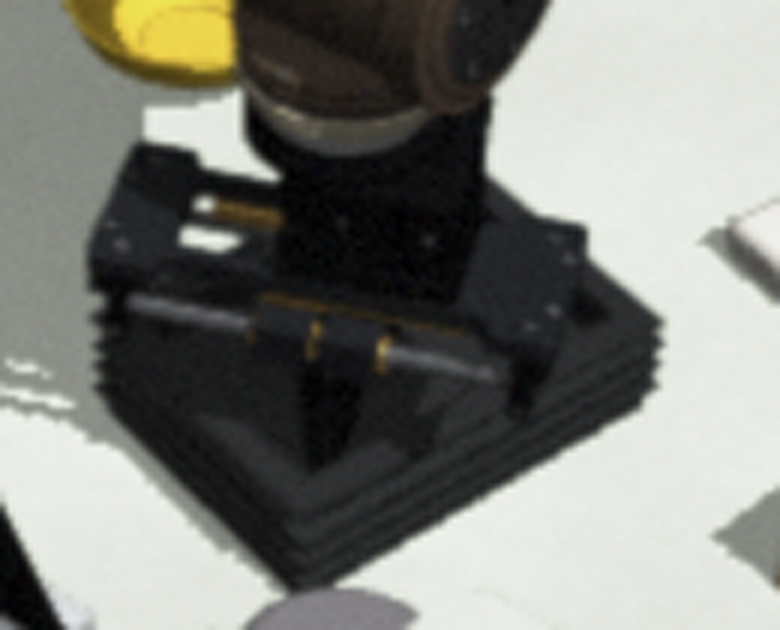

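View pics/d21.png

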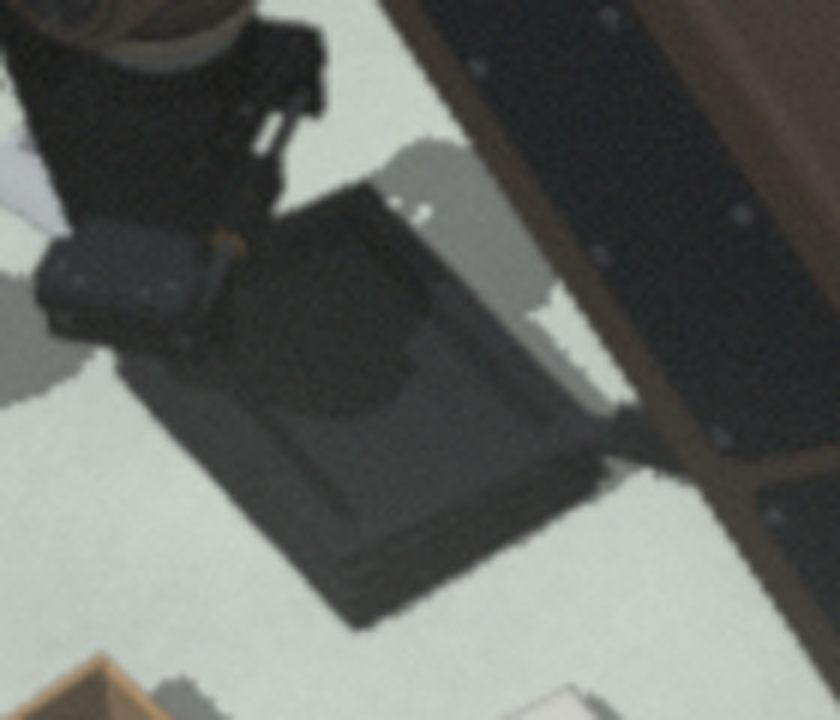

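```bash
python3 -m pendant '[{"x":0,"y":0,"z":0.03,"rx":0,"ry":0,"rz":0,"jaw":0},{"x":0,"y":0,"z":0.05,"rx":0,"ry":0,"rz":0,"jaw":0},{"x":0,"y":0,"z":0.06,"rx":0,"ry":0,"rz":0,"jaw":0}]'; python3 -m pendant '[{"x":0,"y":0,"z":0.015,"rx":0,"ry":0,"rz":0,"jaw":0},{"x":0,"y":0,"z":0.03,"rx":0,"ry":0,"rz":0,"jaw":0},{"x":0,"y":0,"z":0.03,"rx":0,"ry":0,"rz":0,"jaw":0}]'
```

```text
t: 26.9
eef_pos: [649.4, 62.1, 224.6]
tcp_rot: [3.14, -0.003, 0.375]
ft_force: [-4.2, 0.7, 26.1]
opening: 0.006
t: 27.28
eef_pos: [649.3, 62.2, 223.6]
tcp_rot: [3.14, -0.005, 0.376]
ft_force: [-14.3, 1.3, 52.3]
opening: 0.005
```

```bash
python3 -m pendant '[{"x":0,"y":0,"z":0.012,"rx":0,"ry":0,"rz":0,"jaw":0},{"x":0,"y":0,"z":0.012,"rx":0,"ry":0,"rz":0,"jaw":0}]'
```

```text
t: 27.52
eef_pos: [649.3, 62.2, 223.4]
tcp_rot: [3.139, -0.006, 0.376]
ft_force: [-17.5, 1.4, 64.9]
opening: 0.004
```

Stop there: it resists at a tip height of 34 mm, so the tub's far end must be sitting on the lower rim, not just held by the tongues. I back off and remeasure.

```bash
python3 -m pendant '[{"x":0,"y":0,"z":-0.1,"rx":0,"ry":0,"rz":0,"jaw":0},{"x":0,"y":0,"z":-0.4,"rx":0,"ry":0,"rz":0,"jaw":0},{"x":-0.2,"y":0,"z":-0.8,"rx":0,"ry":0,"rz":0,"jaw":0}]'; python3 -m pendant '[{"x":-0.4,"y":0,"z":0,"rx":0,"ry":0,"rz":0,"jaw":0.3},{"x":-0.8,"y":0,"z":0,"rx":0,"ry":0,"rz":0,"jaw":0.3},{"x":-1,"y":0,"z":-0.2,"rx":0,"ry":0,"rz":0,"jaw":0.3},{"x":-1,"y":0,"z":-0.2,"rx":0,"ry":0,"rz":0,"jaw":0.3}]'; python3 - <<'E'
from fit import *
s=env.read_camera("scene"); crop(s,"s22",295,235,420,320,6)
w=env.read_camera("wrist"); cv2.imwrite("pics/w22.png",w["img"][:,:,::-1]); print(env.state()["eef_pos"])
d=env.read_camera("side"); crop(d,"d22",240,230,350,320,7)
E
```

```text
t: 27.9
eef_pos: [623.2, 51.9, 332.2]
tcp_rot: [-3.141, 0.001, 0.376]
ft_force: [0.1, -0.4, -0.0]
opening: 0.004
t: 28.4
eef_pos: [482.3, -3.7, 363.6]
tcp_rot: [3.14, -0.003, 0.374]
ft_force: [-0.3, 0.1, 0.1]
opening: 0.296
[483.83063728  -3.26660987 361.9053253 ]
```

View pics/s22.png

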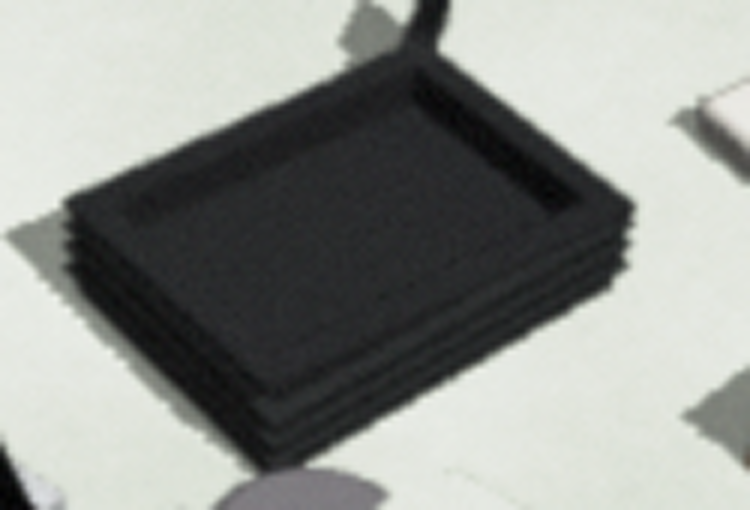

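View pics/w22.png

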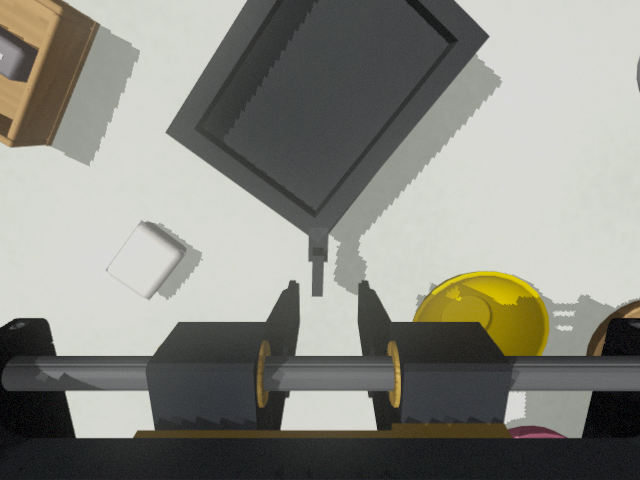

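View pics/d22.png

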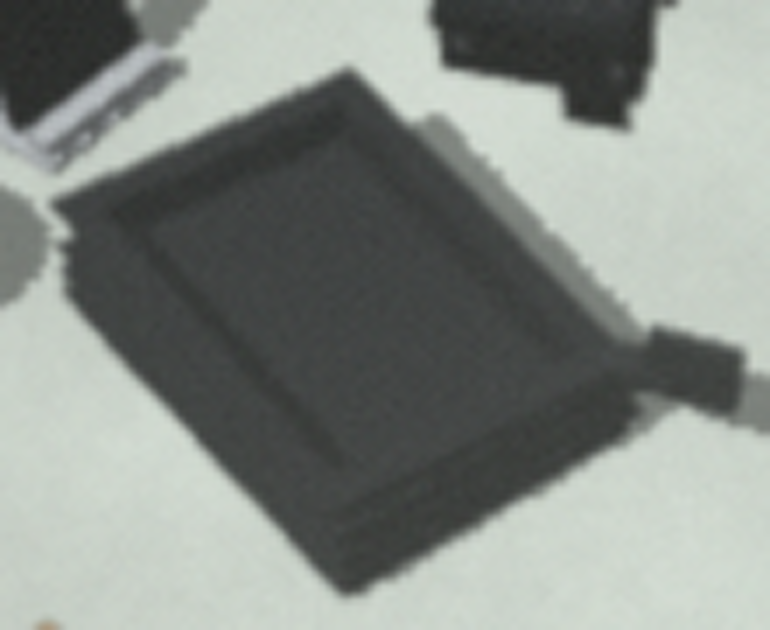

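```bash
python3 - <<'E'
from fit import *
w=env.read_camera("wrist"); s=env.read_camera("scene"); d=env.read_camera("side")
f=lambda u,v:(295+(u+.5)/6-.5,235+(v+.5)/6-.5)
g=lambda u,v:(240+(u+.5)/7-.5,230+(v+.5)/7-.5)
L,R,F=(-95,70,0),(95,-70,0),(95,70,0)
o=[(s,f(66,204),R),(s,f(634,206),L),(s,f(278,394),F),(w,(166,131),L),(w,(489,36),R),(w,(314,215),(-80,-55,0)),(w,(196,128),(-80,55,0)),(w,(457,40),(80,-55,0)),
(d,g(53,205),F),(d,g(350,66),R)]
x,r=fit(o,[0,0,-.275,580,40,43]); print(x.round(3),r); report(x)
# overlay nested model
m=[580.6,39.7]
for nm,c in (("scene",s),("side",d),("wrist",w)):
    im=cv2.resize(c["img"][:,:,::-1],None,fx=5,fy=5,interpolation=cv2.INTER_CUBIC)
    Rm=Ro.from_euler("z",-.275).as_matrix()
    P=np.array([Rm@np.array(q)+[*m,40] for q in [(-95,-70,0.),(95,-70,0),(95,70,0),(-95,70,0)]])
    p=((proj(c,P)+.5)*5-.5).astype(np.int32); cv2.polylines(im,[p],True,(0,0,255),1)
    Rf=Ro.from_euler("xyz",x[:3]).as_matrix()
    P=np.array([Rf@np.array(q)+x[3:] for q in [(-95,-70,0.),(95,-70,0),(95,70,0),(-95,70,0)]])
    p=((proj(c,P)+.5)*5-.5).astype(np.int32); cv2.polylines(im,[p],True,(0,255,0),1)
    cx,cy=p.mean(0).astype(int); y0=max(0,cy-300);x0=max(0,cx-400); cv2.imwrite(f"pics/ov_{nm}.png",im[y0:y0+600,x0:x0+800])
E
```

```text
[ 7.90000e-02 -6.70000e-02 -2.96000e-01  5.82256e+02  4.06500e+01
  4.75820e+01] [-0.  -0.1  1.2  1.1 -0.8 -0.7  0.5  0.3 -0.2 -0.1  0.6  0.4 -1.  -0.3
  0.6 -0.1 -0.8  0.4  0.2  1.4]
near [471.9   1.6  32.7]
far [693.2  80.1  56.5]
L [511.8 135.3  43.7]
R [653.2 -53.7  45.5]
mid [582.3  40.7  47.6]
tab [450.7  -6.   36.5]
tubN [488.5  10.7  14.6]
tubF [680.   73.2  34.8]
```

View pics/ov_scene.png

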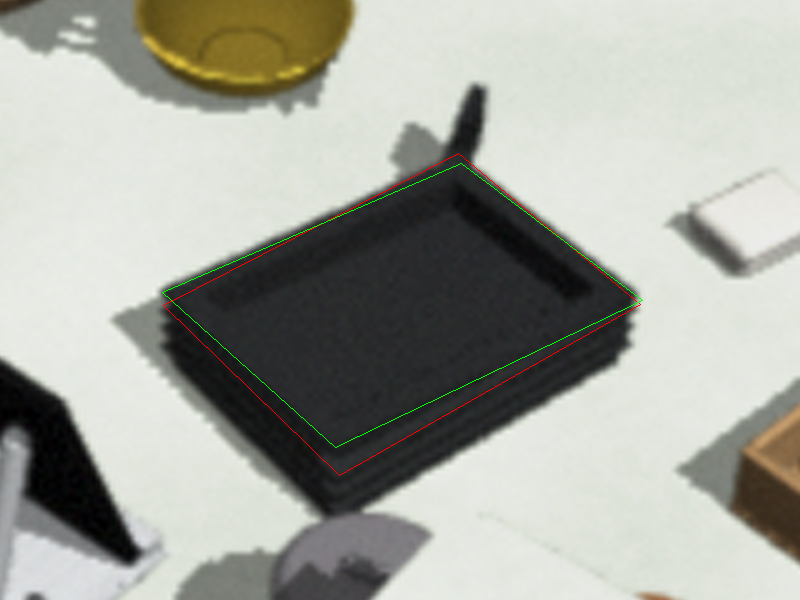

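View pics/ov_side.png

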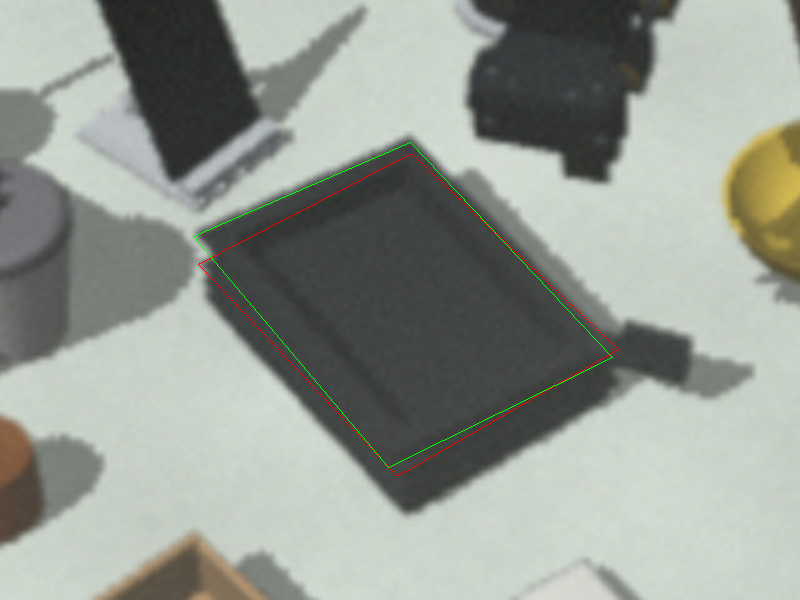

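The near corner is down and the far corner is about 15–20 mm high, because the tub's far corner is resting on the lower rim. I don't need to press it. I'll take a proper grip 7 mm further out on the fin, clear of the neck, and then seat the far corner with the tray under control.

```bash
python3 - <<'E'
from fit import *
w=env.read_camera("wrist"); crop(w,"w23",260,200,380,310,6); st=env.state()
yw=st["tcp_rot"][2]; p=st["eef_pos"]; tx=np.array([np.cos(yw),np.sin(yw)]); ty=np.array([np.sin(yw),-np.cos(yw)])
for z in (45,50,55): 
  for u,v in [(317.5,296),(317.5,262)]: print(z,v,hit(w,u,v,z).round(1))
d=np.array([444.1,-8.3])-p[:2]; print(p,yw,"to grip",d@tx/150,d@ty/150)
print(proj(w,[[444.1,-8.3,52],[450.7,-6,52]]))
E
```

```text
45 296 [428.  -14.8  45. ]
45 262 [456.1  -4.   45. ]
50 296 [430.2 -14.1  50. ]
50 262 [457.9  -3.5  50. ]
55 296 [432.4 -13.4  55. ]
55 262 [459.6  -2.9  55. ]
[484.00966456  -3.01504483 360.81125712] 0.3759310277370982 to grip -0.26041955291885543 -0.06490997060678733
[[316.91224273 279.94904074]
 [317.18300035 271.84255753]]
```

View pics/w23.png

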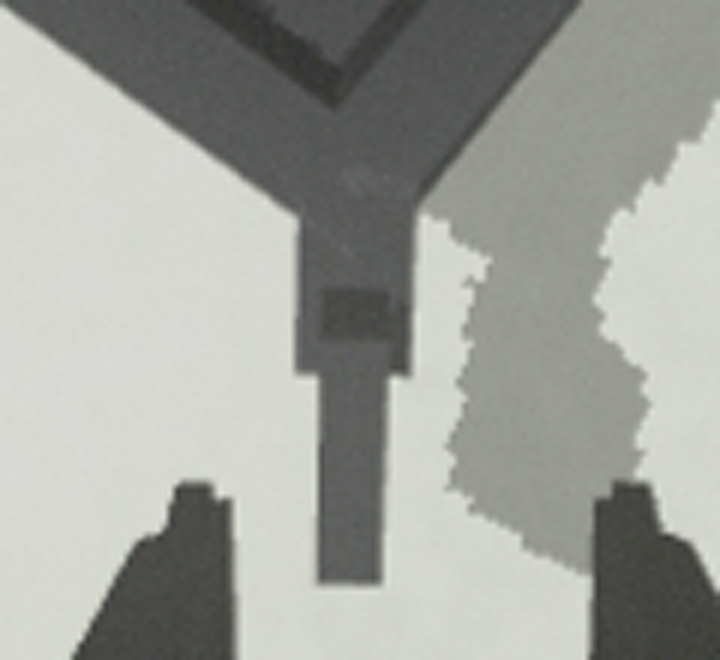

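The neck's end is at v≈262 and the fin's tip at v≈297. The free fin is 26 mm long, centred near (442.5, −9.2) mm, so I grip there.

```bash
python3 -m pendant '[{"x":-0.15,"y":-0.04,"z":0.2,"rx":0,"ry":0,"rz":0.045,"jaw":0.36},{"x":-0.268,"y":-0.065,"z":0.5,"rx":0,"ry":0,"rz":0.045,"jaw":0.36},{"x":-0.268,"y":-0.065,"z":0.75,"rx":0,"ry":0,"rz":0.045,"jaw":0.36},{"x":-0.268,"y":-0.065,"z":0.92,"rx":0,"ry":0,"rz":0.045,"jaw":0.36},{"x":-0.268,"y":-0.065,"z":0.98,"rx":0,"ry":0,"rz":0.045,"jaw":0.36},{"x":-0.268,"y":-0.065,"z":0.98,"rx":0,"ry":0,"rz":0.045,"jaw":0.36}]'; python3 -m pendant '[{"x":0,"y":0,"z":0,"rx":0,"ry":0,"rz":0,"jaw":0},{"x":0,"y":0,"z":0,"rx":0,"ry":0,"rz":0,"jaw":0},{"x":0,"y":0,"z":0,"rx":0,"ry":0,"rz":0,"jaw":0},{"x":0,"y":0,"z":0,"rx":0,"ry":0,"rz":0,"jaw":0}]'; python3 - <<'E'
from fit import *
w=env.read_camera("wrist"); crop(w,"w24",200,180,460,380,3)
E
```

```text
t: 29.5
eef_pos: [442.7, -8.9, 214.3]
tcp_rot: [-3.141, 0.001, 0.34]
ft_force: [-0.0, 0.4, 0.5]
opening: 0.359
t: 30.0
eef_pos: [442.5, -8.9, 214.9]
tcp_rot: [3.141, -0.0, 0.34]
ft_force: [0.2, 0.8, 1.2]
opening: 0.09
```

View pics/w24.png

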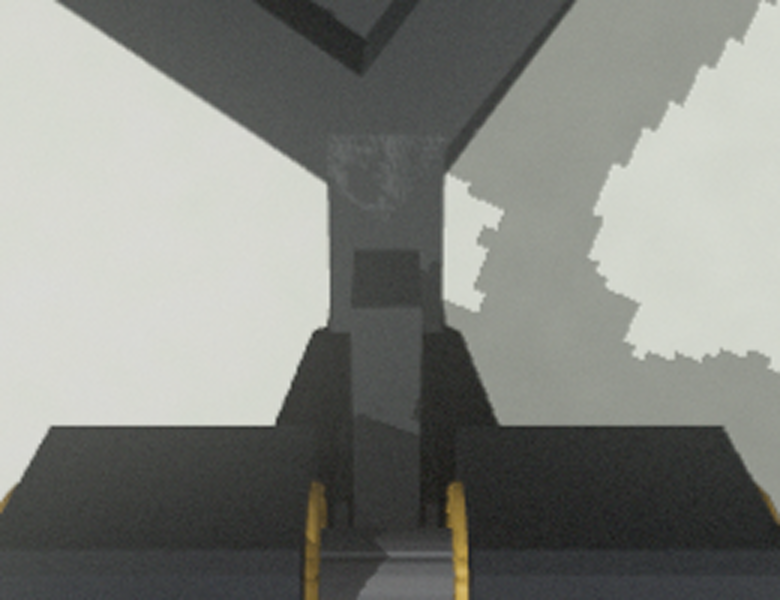

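The opening is 0.09 (8.6 mm), so the pads are flat on the fin. I peel the corner up again about the far corner.

```bash
python3 -m pendant '[{"x":0.03,"y":0,"z":-0.043,"rx":0,"ry":-0.032,"rz":0,"jaw":0},{"x":0.06,"y":0,"z":-0.087,"rx":0,"ry":-0.064,"rz":0,"jaw":0},{"x":0.125,"y":0,"z":-0.171,"rx":0,"ry":-0.127,"rz":0,"jaw":0},{"x":0.193,"y":0,"z":-0.251,"rx":0,"ry":-0.191,"rz":0,"jaw":0},{"x":0.266,"y":0,"z":-0.328,"rx":0,"ry":-0.255,"rz":0,"jaw":0},{"x":0.342,"y":0,"z":-0.401,"rx":0,"ry":-0.318,"rz":0,"jaw":0},{"x":0.422,"y":0,"z":-0.47,"rx":0,"ry":-0.382,"rz":0,"jaw":0},{"x":0.505,"y":0,"z":-0.536,"rx":0,"ry":-0.446,"rz":0,"jaw":0},{"x":0.591,"y":0,"z":-0.596,"rx":0,"ry":-0.509,"rz":0,"jaw":0},{"x":0.591,"y":0,"z":-0.596,"rx":0,"ry":-0.509,"rz":0,"jaw":0}]'; python3 - <<'E'
from fit import *
w=env.read_camera("wrist"); cv2.imwrite("pics/w25.png",w["img"][:,:,::-1])
s=env.read_camera("scene"); crop(s,"s25",270,170,450,320,4)
E
```

```text
t: 31.3
eef_pos: [526.4, 20.8, 304.0]
tcp_rot: [3.141, 0.399, 0.34]
ft_force: [0.2, -0.4, -1.4]
opening: 0.092
```

View pics/w25.png

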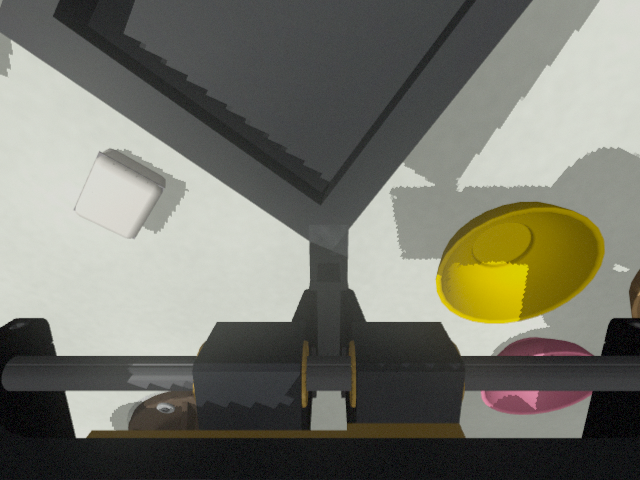

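View pics/s25.png

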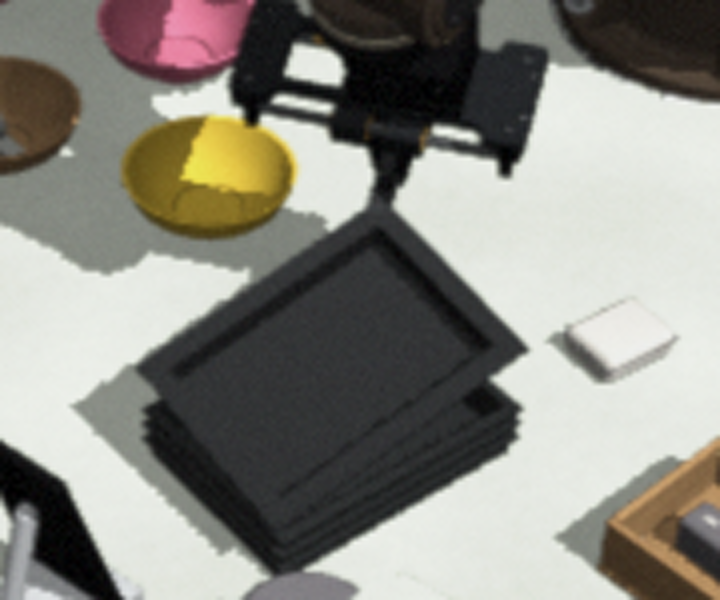

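```bash
python3 - <<'E'
from fit import *
w=env.read_camera("wrist"); s=env.read_camera("scene"); d=env.read_camera("side"); crop(d,"d25",230,190,370,330,5)
f=lambda u,v:(270+(u+.5)/4-.5,170+(v+.5)/4-.5)
L,R,F=(-95,70,0),(95,-70,0),(95,70,0)
o=[(s,f(138,371),R),(s,f(527,352),L),(w,(323,204),(-80,-55,0)),(w,(53,16),(-80,55,0)),(s,f(279,497),(80,55,-0)),(s,f(382,201),(-95,-70,0)) ]
o=o[:4]
x,r=fit(o,[.1,.3,-.275,580,40,80]); print(x.round(3),r); report(x)
# model: rigid grip, fit droop
st=env.state()
for ph in (-.15,-.1,-.05,0,.05): 
    P=tray_pts(st,ph,[(-95,70,0),(95,-70,0),(-80,-55,0),(-80,55,0),(95,70,0)]); print(ph,(4*(proj(s,P[:2])-[270,170])).round().tolist(),proj(w,P[2:4]).round().tolist(),P[4].round())
E
```

```text
[-3.92000e-01  3.14000e-01 -2.82000e-01  5.99773e+02  5.01380e+01
  9.99300e+01] [-0.3 -0.1  1.5 -1.3 -0.1 -0.1  0.2 -0.2]
near [501.8  10.  152.1]
far [695.5  88.5  42.5]
L [521.9 138.9 101.2]
R [675.3 -40.3  93.4]
mid [599.8  50.1  99.9]
tab [486.    4.4 167.6]
tubN [506.9  12.1 126.5]
tubF [675.2  74.9  33. ]
-0.15 [[534.0, 326.0], [137.0, 341.0]] [[322.0, 227.0], [45.0, 41.0]] [697.  81.  78.]
-0.1 [[534.0, 331.0], [139.0, 348.0]] [[322.0, 225.0], [56.0, 43.0]] [694.  80.  66.]
-0.05 [[533.0, 335.0], [141.0, 355.0]] [[322.0, 224.0], [66.0, 45.0]] [690.  79.  54.]
0 [[533.0, 338.0], [143.0, 361.0]] [[322.0, 223.0], [76.0, 48.0]] [685.  77.  42.]
0.05 [[533.0, 342.0], [145.0, 366.0]] [[322.0, 222.0], [85.0, 51.0]] [680.  75.  30.]
```

View pics/d25.png

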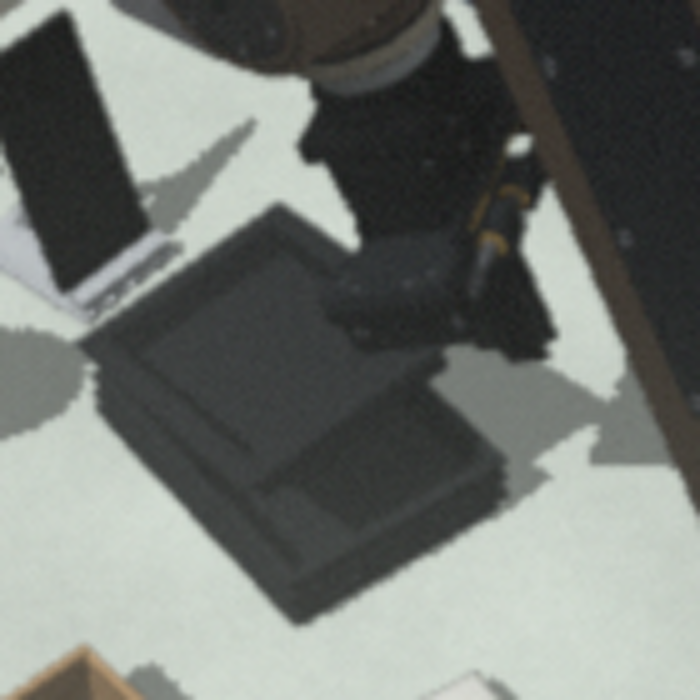

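```bash
python3 - <<'E'
from fit import *
w=env.read_camera("wrist"); s=env.read_camera("scene"); d=env.read_camera("side")
f=lambda u,v:(270+(u+.5)/4-.5,170+(v+.5)/4-.5); g=lambda u,v:(230+(u+.5)/5-.5,190+(v+.5)/5-.5)
L,R,F=(-95,70,0),(95,-70,0),(95,70,0)
o=[(s,f(138,371),R),(s,f(527,352),L),(w,(323,204),(-80,-55,0)),(w,(53,16),(-80,55,0)),(d,g(80,346),F),(d,g(278,203),R)]
x,r=fit(o,[-.3,.3,-.275,580,40,80]); print(x.round(3),r); report(x)
n=Ro.from_euler("xyz",x[:3]).as_matrix()[:,2]; print("tilt",np.arccos(n[2]),"dir",np.arctan2(n[1],n[0]))
print(proj(d,[691,81,43]),g(80,346), env.state()["t"])
E
```

```text
[-1.90000e-01  2.72000e-01 -3.19000e-01  5.94124e+02  4.46540e+01
  9.48380e+01] [-0.2 -1.   1.1 -1.9 -0.1  0.1  0.3 -0.3 -1.5  0.7  0.2  0.6]
near [488.1   6.7 130.2]
far [698.3  82.1  53.8]
L [524.5 139.4 104.7]
R [661.9 -50.7  79.3]
mid [594.1  44.7  94.8]
tab [4.704e+02 2.000e-01 1.430e+02]
tubN [496.   12.5 105.9]
tubF [678.   72.4  40.3]
tilt 0.33016774507131197 dir 0.30362076946566313
[[247.21646438 264.05226253]] (245.6, 258.8) 31.7
```

The tray is held firmly at a 0.33 rad tilt, with the far corner about 14 mm above its seat. I lower that corner onto the stack, rock the tray down about it and peel back up, so it leaves the stack with the far corner sitting.

```bash
python3 -m pendant '[{"x":-0.009,"y":0,"z":0.05,"rx":0,"ry":0,"rz":0,"jaw":0},{"x":-0.009,"y":0,"z":0.098,"rx":0,"ry":0,"rz":0,"jaw":0},{"x":-0.009,"y":0,"z":0.098,"rx":0,"ry":0,"rz":0,"jaw":0}]'; python3 -m pendant '[{"x":-0.05,"y":0,"z":0.09,"rx":0,"ry":0.064,"rz":0,"jaw":0},{"x":-0.098,"y":0,"z":0.182,"rx":0,"ry":0.127,"rz":0,"jaw":0},{"x":-0.14,"y":0,"z":0.276,"rx":0,"ry":0.191,"rz":0,"jaw":0},{"x":-0.14,"y":0,"z":0.276,"rx":0,"ry":0.191,"rz":0,"jaw":0}]'; python3 - <<'E'
from fit import *
s=env.read_camera("scene"); crop(s,"s26",270,170,450,320,4)
s=env.read_camera("side"); crop(s,"d26",230,190,370,330,5)
E
```

```text
t: 32.08
eef_pos: [519.2, 18.2, 290.3]
tcp_rot: [-3.141, 0.401, 0.34]
ft_force: [-0.3, 1.0, -1.7]
opening: 0.097
t: 32.58
eef_pos: [485.7, 6.3, 260.8]
tcp_rot: [-3.141, 0.252, 0.34]
ft_force: [0.6, 0.4, -0.6]
opening: 0.093
```

View pics/s26.png

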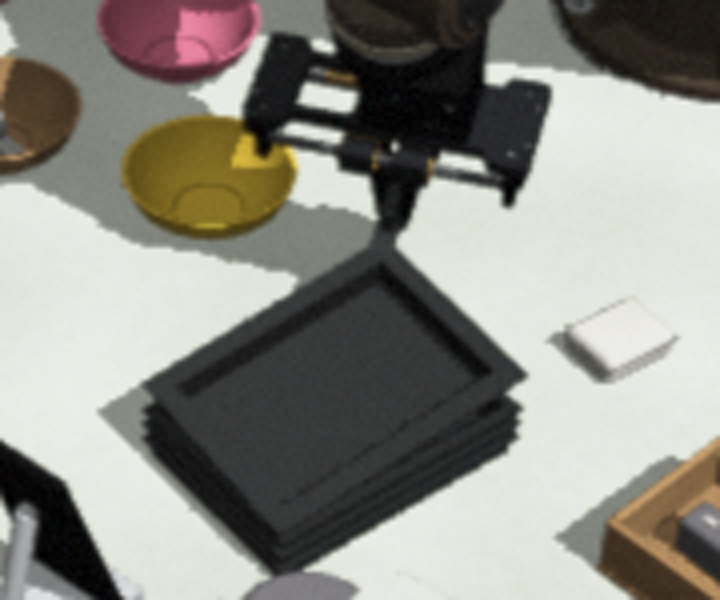

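View pics/d26.png

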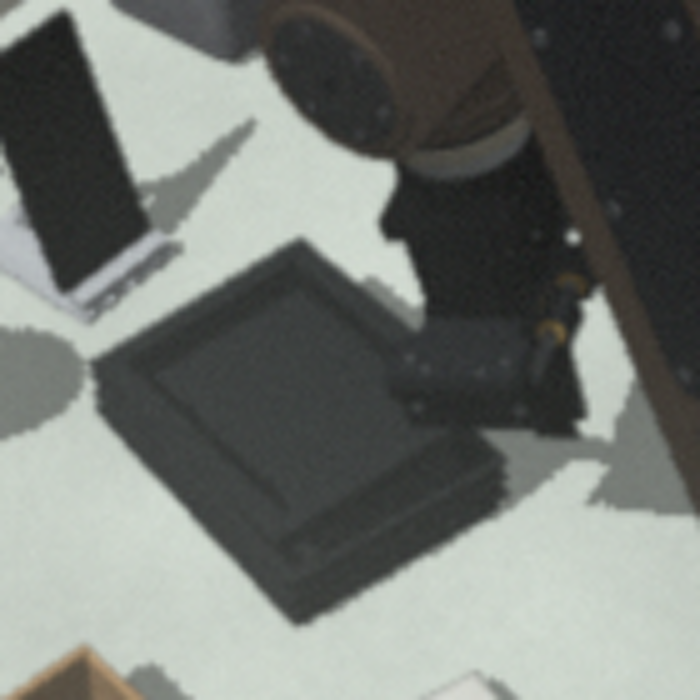

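The far corner is seated and the tray tracks the gripper rigidly, with the opening steady at 0.093. Now I peel up to about 0.38 rad and lift straight.

```bash
python3 -m pendant '[{"x":0.028,"y":0,"z":-0.044,"rx":0,"ry":-0.032,"rz":0,"jaw":0},{"x":0.056,"y":0,"z":-0.087,"rx":0,"ry":-0.064,"rz":0,"jaw":0},{"x":0.086,"y":0,"z":-0.129,"rx":0,"ry":-0.096,"rz":0,"jaw":0},{"x":0.115,"y":0,"z":-0.171,"rx":0,"ry":-0.127,"rz":0,"jaw":0},{"x":0.147,"y":0,"z":-0.212,"rx":0,"ry":-0.159,"rz":0,"jaw":0},{"x":0.179,"y":0,"z":-0.252,"rx":0,"ry":-0.191,"rz":0,"jaw":0},{"x":0.213,"y":0,"z":-0.291,"rx":0,"ry":-0.223,"rz":0,"jaw":0},{"x":0.247,"y":0,"z":-0.33,"rx":0,"ry":-0.255,"rz":0,"jaw":0},{"x":0.247,"y":0,"z":-0.33,"rx":0,"ry":-0.255,"rz":0,"jaw":0}]'; python3 -m pendant '[{"x":-0.01,"y":0,"z":-0.02,"rx":0,"ry":0,"rz":0,"jaw":0},{"x":-0.035,"y":0,"z":-0.072,"rx":0,"ry":0,"rz":0,"jaw":0},{"x":-0.07,"y":0,"z":-0.144,"rx":0,"ry":0,"rz":0,"jaw":0},{"x":-0.115,"y":0,"z":-0.24,"rx":0,"ry":0,"rz":0,"jaw":0},{"x":-0.16,"y":0,"z":-0.336,"rx":0,"ry":0,"rz":0,"jaw":0},{"x":-0.21,"y":0,"z":-0.432,"rx":0,"ry":0,"rz":0,"jaw":0},{"x":-0.255,"y":0,"z":-0.528,"rx":0,"ry":0,"rz":0,"jaw":0},{"x":-0.302,"y":0,"z":-0.624,"rx":0,"ry":0,"rz":0,"jaw":0},{"x":-0.335,"y":0,"z":-0.693,"rx":0,"ry":0,"rz":0,"jaw":0},{"x":-0.348,"y":0,"z":-0.72,"rx":0,"ry":0,"rz":0,"jaw":0}]'; python3 - <<'E'
from fit import *
w=env.read_camera("wrist"); cv2.imwrite("pics/w27.png",w["img"][:,:,::-1])
s=env.read_camera("scene"); crop(s,"s27",250,120,450,320,3)
E
```

```text
t: 33.8
eef_pos: [532.1, 22.8, 300.3]
tcp_rot: [3.141, 0.45, 0.34]
ft_force: [-0.7, 0.2, -1.2]
opening: 0.092
t: 35.05
eef_pos: [531.4, 22.6, 420.5]
tcp_rot: [3.141, 0.45, 0.34]
ft_force: [-0.4, -0.7, -0.8]
opening: 0.091
```

View pics/w27.png

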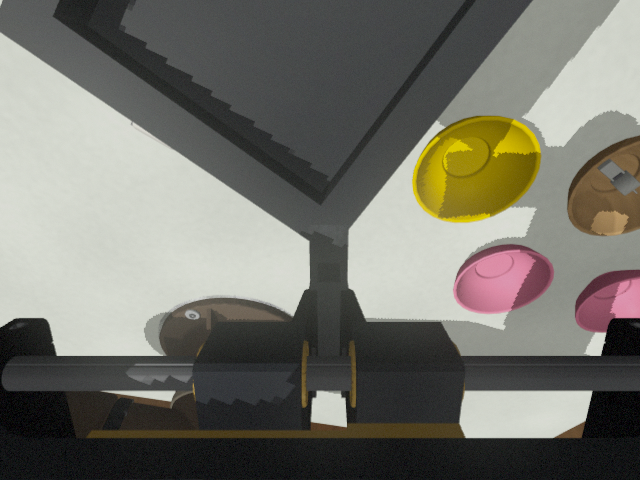

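View pics/s27.png

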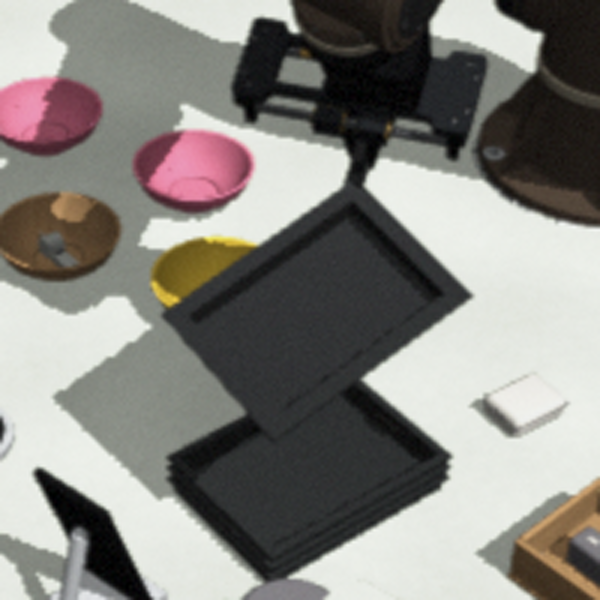

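The grip is rigid: the wrist pixels (323,204) and (53,16) haven't moved since the regrasp. Now I level it slowly about the grasp point.

```bash
python3 -m pendant '[{"x":-0.015,"y":0,"z":0,"rx":0,"ry":0.017,"rz":0,"jaw":0},{"x":-0.043,"y":0,"z":0.001,"rx":0,"ry":0.048,"rz":0,"jaw":0},{"x":-0.079,"y":0,"z":0.003,"rx":0,"ry":0.088,"rz":0,"jaw":0},{"x":-0.115,"y":0,"z":0.006,"rx":0,"ry":0.129,"rz":0,"jaw":0},{"x":-0.15,"y":0,"z":0.01,"rx":0,"ry":0.169,"rz":0,"jaw":0},{"x":-0.186,"y":0,"z":0.015,"rx":0,"ry":0.21,"rz":0,"jaw":0},{"x":-0.207,"y":0,"z":0.018,"rx":0,"ry":0.233,"rz":0,"jaw":0},{"x":-0.215,"y":0,"z":0.02,"rx":0,"ry":0.242,"rz":0,"jaw":0}]'; python3 -m pendant '[{"x":-0.015,"y":0,"z":0,"rx":0,"ry":0.017,"rz":0,"jaw":0},{"x":-0.043,"y":0,"z":0.001,"rx":0,"ry":0.048,"rz":0,"jaw":0},{"x":-0.079,"y":0,"z":0.003,"rx":0,"ry":0.088,"rz":0,"jaw":0},{"x":-0.115,"y":0,"z":0.006,"rx":0,"ry":0.129,"rz":0,"jaw":0},{"x":-0.15,"y":0,"z":0.01,"rx":0,"ry":0.169,"rz":0,"jaw":0},{"x":-0.186,"y":0,"z":0.015,"rx":0,"ry":0.21,"rz":0,"jaw":0},{"x":-0.207,"y":0,"z":0.018,"rx":0,"ry":0.233,"rz":0,"jaw":0},{"x":-0.215,"y":0,"z":0.02,"rx":0,"ry":0.242,"rz":0,"jaw":0},{"x":-0.215,"y":0,"z":0.02,"rx":0,"ry":0.242,"rz":0,"jaw":0}]'; python3 - <<'E'
from fit import *
w=env.read_camera("wrist"); cv2.imwrite("pics/w28.png",w["img"][:,:,::-1])
s=env.read_camera("scene"); crop(s,"s28",250,120,450,320,3)
d=env.read_camera("side"); crop(d,"d28",200,170,400,320,4)
E
```

```text
t: 36.15
eef_pos: [502.7, 12.3, 431.2]
tcp_rot: [3.141, 0.26, 0.34]
ft_force: [0.1, -0.2, -1.4]
opening: 0.093
t: 37.28
eef_pos: [472.8, 1.7, 436.5]
tcp_rot: [3.142, 0.07, 0.34]
ft_force: [0.6, 0.1, -1.3]
opening: 0.092
```

View pics/w28.png

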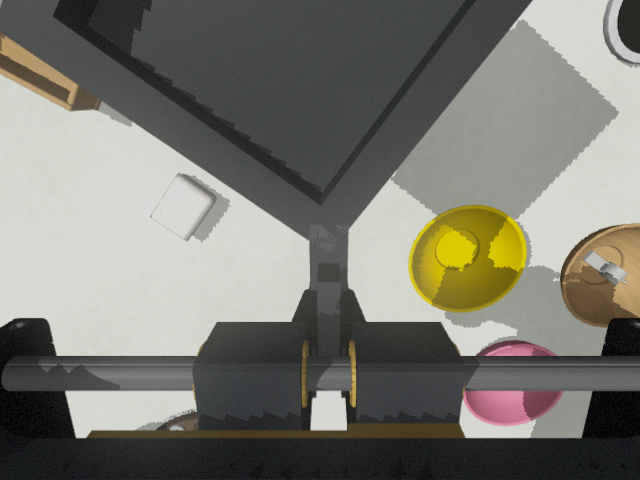

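View pics/s28.png

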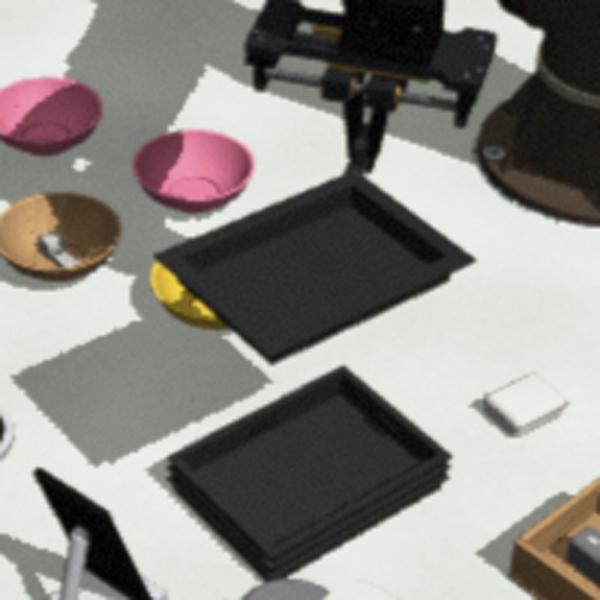

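View pics/d28.png

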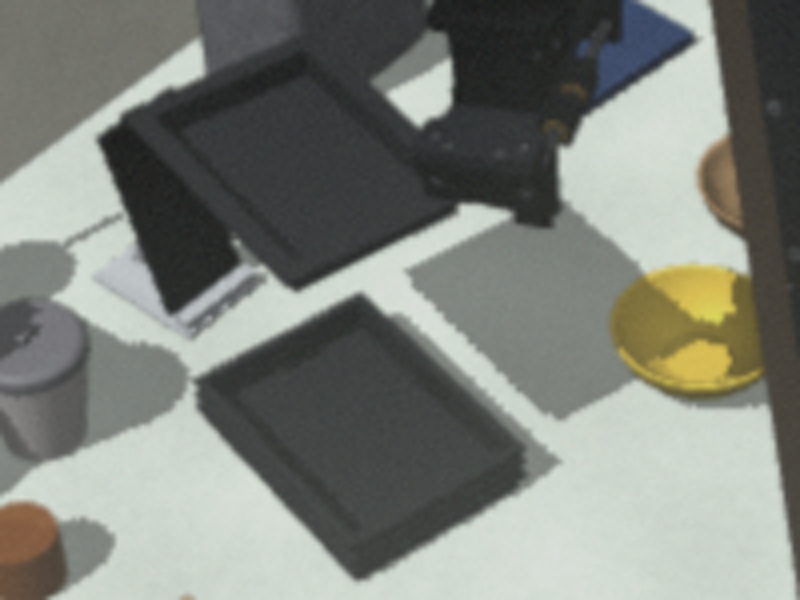

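The tray is up and looks level, with the wrist pixels unchanged. I fit its pose and compare bystander positions with the first pictures.

```bash
python3 - <<'E'
from fit import *
w=env.read_camera("wrist"); s=env.read_camera("scene"); d=env.read_camera("side")
f=lambda u,v:(250+(u+.5)/3-.5,120+(v+.5)/3-.5); g=lambda u,v:(200+(u+.5)/4-.5,170+(v+.5)/4-.5)
N,L,R,F=(-95,-70,0),(-95,70,0),(95,-70,0),(95,70,0)
o=[(s,f(155,258),R),(s,f(476,260),L),(s,f(274,361),F),(w,(323,204),(-80,-55,0)),(w,(53,16),(-80,55,0)),(d,g(122,121),F),(d,g(298,38),R),(d,g(297,288),L)]
x,r=fit(o,[0,0,-.275,595,45,250]); print(x.round(3),r); report(x)
n=Ro.from_euler("xyz",x[:3]).as_matrix()[:,2]; print("tilt",np.arccos(n[2]))
a=cv2.imread("pics/scene0.png").astype(int); b=s["img"][:,:,::-1].astype(int)
cv2.imwrite("pics/diff.png",np.clip(np.abs(a-b).max(2)*2,0,255).astype(np.uint8))
st=env.state(); print(st["t"],st["qvel"].round(4),st["opening"])
E
```

```text
[-1.50000e-02  1.50000e-02 -2.80000e-01  6.01771e+02  4.81620e+01
  2.62788e+02] [ 0.1 -0.2  0.7 -1.  -0.3  0.4  0.2 -0.4 -0.   0.5 -1.3  0.6  2.2 -1.
 -2.8 -0.2]
near [491.1   7.1 262.3]
far [712.3  89.1 257.3]
L [529.8 141.7 260.2]
R [673.7 -45.4 259.4]
mid [601.8  48.2 262.8]
tab [ 4.706e+02 -4.000e-01  2.688e+02]
tubN [505.6  15.1 241.9]
tubF [697.1  80.7 237.6]
tilt 0.02152372138958452
37.575 [ 0.0011  0.0005  0.0006  0.0014 -0.0014  0.0004] 0.09304780830937263
```

View pics/diff.png

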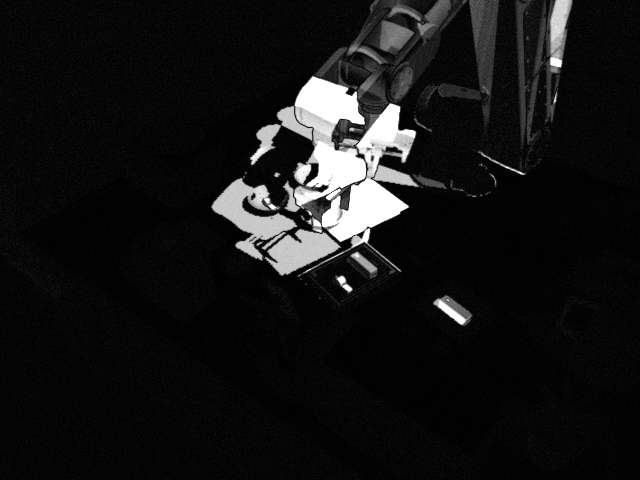

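The difference picture shows changes only where the arm, its shadows, the tray and the two moved items are; the bystanders haven't moved. The tray's tilt is 0.02 rad, its lowest point is about 237 mm up, and the arm is still, so I hand in.

```bash
python3 -c "
from cell import env
print(env.job_done())"
```

```text
the job is handed in; nothing more can be done
None
```

The job is handed in at about 37.6 s of the 67 s allowed. The whistle is in the round wooden dish and the power bank is flat in the rectangular box. The empty top tray is held up by its tab.

**Last checks:**
- **Tray:** its tilt is about 0.02 rad and its lowest point is about 237 mm above the shelf.
- **Stillness:** joint speeds are near zero, and the tray has not moved in the grip since I regripped it.
- **Bystanders:** the before/after pictures show none of them moved.

**What did not go cleanly:**
- **First peel:** the corner came up correctly, with the far corner still seated. But the pads had caught the wider neck beside the fin, and the tray swivelled about 0.75 rad when I levelled it.
- **Setting it back:** I put the tray back on the stack, but the far corner stayed about 15–20 mm high. I pressed on the tray floor with the closed fingertips and the reading reached 65 N before I backed off. That is over the 40 N limit if fingertips count as the gripper's body; it stayed under the 120 N wrist limit.
- **Second peel:** I regripped further out on the fin and reseated the far corner. I then peeled again from about 0.18 rad up to 0.38 rad before lifting and levelling. That final peel started from a partly raised tray, not a fully nested one.

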